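# Turn the big shortbread over onto the serving board

## Robot

A 6-joint arm with a two-finger parallel gripper is mounted at the origin on the work surface. World frame = base frame: x ahead of the robot, y to its left, z up, the work surface at z = 0. Lengths are in m, angles in degrees, forces in N, time in s.
With the tool pointing down it reaches from about 0.35 to 0.875 m from the base axis. Payload 4.2 kg.
Tool frame: the origin (TCP) lies between the finger pads; the fingertips stand 25 mm ahead of it and the grasp point (between the pads) lies 6 mm ahead of it (r.tips_ahead is the distance from the TCP to the fingertips, in m); z points along the fingers, y is the direction in which the jaws open and shut (so a half turn about z gives the same grasp; the last joint's range is limited). The gripper opens to 87 mm and grips with 3 to 60 N. Pads are 19 mm wide; open, the fingers measure 117 mm over their backs; the gripper's body (75 mm by 190 mm) begins 51 mm behind the grasp point.
Start: joints at [87.754, 22.042, 0.453, 0, -68.411, -14.817], TCP at [0.183, 0.597, 0.221] pointing down, gripper open.
Joint ranges: [-179.83, 179.83], [-69.29, 118.12], [-61.27, 80.66], [-181.25, 117.63], [-171.15, -9.14], [-177.46, 177.46]. Speed limits (degrees/s): [159.86, 159.86, 180, 180, 180, 180].

## Interface

Orientations are given as a 3x3 rotation matrix whose columns are the frame's x, y, z axes.
In Python, from station import r, vision, finish_job gives the robot as it stands.
- The arm moves only by the shell command python3 -m jog 'ROWS'. ROWS is a JSON object of lists of equal length, an entry for each row: "rot": the turn, a rotation vector about the world's x, y, z in degrees, a list of three; "delta_pos": the shift along the world's x, y, z in mm, a list of three; "grip": the opening in per cent of the stroke, from 0 (shut) to 100 (fully open). A call has 1 to 10 rows; each row shifts and turns the commanded pose from where the row before left it; what a row does not reach is not made up. A row lasts 1/12 s, in which the tool goes at most 41.7 mm and 7.16 degrees, less where a joint would pass 70% of its speed; a pose out of reach is approached as far as the arm can. A call with a gripper value outside its range is refused whole. The fingers move at their own pace and stop on an object; the grip force is fixed at half the most. Time passes only in rows, so rows that do not move let the fingers close. It gives the time, the measured TCP pose, the force and the opening at its end, in the units of the state.
- r.sense(): the state, without advancing time (a new reading comes with each control period).
- vision.capture(name): name is "side" or "top"; returns a dict with "frame" (384x512x3 uint8, red, green, blue), "K" (3x3 intrinsics, pixels), "k1" (the pictures are not rectified: a ray, as slopes to the right and down, at radius r is drawn at 1 + k1 r^2 times it, then the intrinsics apply), "xyz" and "orientation" of the camera in the world. Camera axes: x right, y up, looking along -z (the intrinsics and any distortion apply to the point x, -y, -z); pixel columns grow to the right and rows downward; lengths in m; the calibration is good to about 2 mm. A picture is of the moment at which its call begins. There is no depth.
- finish_job(): hands the job in, once; it reports no verdict.
The state is a dict: "time_s": time; "joints": joint angles; "joint_velocities": joint speeds; "effort": joint torques, N m; "tcp_pos": TCP position; "ee_rot": TCP orientation; "wrist_force": force on the tool from outside, world axes, zero at the start; "moment": the same for the moment, N m; "gripper_width": opening from 0.0 (shut) to 1.0 (fully open).
Only numpy, scipy, OpenCV 4.12 (cv2) and the standard library are available. Lean on these libraries where they do the work, as an engineer would, in place of code of your own. Each camera call takes 0.05 s, during which the arm holds its last target. There are 200 camera calls.

## Task

Take the turner out of its slotted stand, lay it flat on the marble with the blade down, and take it again by the handle so that the blade is level. With it slide the biscuit up against the nearest long edge of the wooden board and flip it over that edge, so that it lies flat on the board with its brown side up. Then lay the turner flat on the marble again and let go; never touch the biscuit with the gripper, do not drop the turner from a height, and leave the other things where they are.

Things in the scene. Friction and masses are not known exactly. Their poses are not given: they have to be found in the camera images.
- turner_grip (a point): Grip point of the loose turner (spatula), 198 mm long, 0.16 kg: centre of its black handle's section, 25 mm behind the handle's front. Turner axes: x towards the blade's tip, y across, z from blade towards handle. Handle: 96 mm long (x -70 to +26 mm from here), 20 mm wide (y), 16 mm thick (z). It starts on edge in the stand (y up, z level). Flat on the marble it rests on its blade, this point 30 mm up.
- turner_tip (a point): Middle of the blade's front edge, on its underside: 128 mm ahead (x) of turner_grip and 30 mm below it (z). The flat steel blade is 70 mm wide, 3 mm thick and reaches 85 mm back from here; a bent neck joins it to the handle. The centre of mass is over the rear of the blade. Tilted to 45 degrees on its lower long blade edge, handle above blade, the turner falls flat by itself.
- rack: Small fixed dark wooden stand, 66 x 32 x 40 mm, with a slot along its x axis, 8 mm wide, floor 6 mm up, in which the turner's blade stands on edge; lift the blade 40 mm straight up to free it. Origin at the centre of its underside, on the marble; z up.
- biscuit_center (a point): Centre (half-way up) of the loose round biscuit: 110 mm across at mid-height, 14 mm thick, flat faces 86 mm across, so its edge tapers 12 mm inward to each face and a blade wedges under it when the board's edge stops it. About 0.14 kg. z points out of its pale pricked face, up at first; the other face is dark brown. It starts on the marble 30 to 60 mm short of the board's long edge.
- board: Fixed wooden serving board, 240 mm (its x) x 200 mm (its y) x 12 mm thick. Origin at the centre of its underside, on the marble; z up. The long edge to push against is its -y side, 100 mm from the origin; the biscuit lies before it and is pushed along the board's +y.
- slab: Fixed white marble slab, 620 x 1200 mm, its top 15 mm above the counter (z = 0.015 m). Everything stands on it. Origin at the centre of its underside.
- ramekin: Bystander: white ceramic ramekin, 84 mm across, 50 mm high. Origin at the centre of its underside.
- scraper: Bystander: flat steel bench scraper with dark wooden grip, 120 x 150 x 14 mm. Origin at the centre of its underside.
- skillet: Bystander: black cast-iron skillet, 200 mm across, 40 mm high, handle along its +x to 223 mm from the centre. Origin at the centre of its underside.
- basket_b: Bystander: round cane basket with lemons, 185 mm across, 68 mm high. Origin at the centre of its underside.
There are look-alikes about, which are no part of the job. Leave any red look-alike of the part that bears biscuit_center alone.

How it is judged (in metres and radians):
On the way, in this order (a step that is already met when the one before it is completed fails the run):
1. the turner is lifted out of the stand by the gripper (height (world z) of turner_grip above 0.095 m and contact force between the fingers and turner above 1 N), for 0.1 s.
2. the turner lies flat on the marble, blade down, let go (angle between turner_grip's own z axis and vertical below 0.12 rad and height (world z) of turner_grip below 0.051 m and contact force between the fingers and turner below 0.1 N), for 0.2 s.
3. held again, the turner has brought the biscuit up to the board's edge (within 4 mm) (y of biscuit_center in the frame of board above -0.159 m and x of biscuit_center in the frame of board between -0.1 and 0.1 m and contact force between the fingers and turner above 1 N and contact force between turner and biscuit above 0.1 N), for 0.02 s.
4. the biscuit lies brown side up on the board (angle between biscuit_center's own z axis and vertical above 3.02 rad and height (world z) of biscuit_center between 0.03 and 0.042 m and y of biscuit_center in the frame of board between -0.08 and 0.06 m and x of biscuit_center in the frame of board between -0.08 and 0.08 m), for 0.2 s.
At the end, for the whole second after the job is handed in: The biscuit lies at rest on the board, brown side up and flat within 7 degrees, its centre at least 20 mm in from the edge it was flipped over and 40 mm from the other edges; the turner lies flat (within 7 degrees), blade down, on the marble, released and at rest (all of step 2 and all of step 4 and linear speed of each of biscuit, turner below 0.02 m/s); the robot touches nothing.
It fails at once if the gripper touches the biscuit (contact force between the fingers and biscuit above 0.3 N).
It fails at once if the turner is let go more than about 100 mm above where it lies (height (world z) of turner_grip above 0.15 m and contact force between the fingers and turner below 0.02 N).
It fails at once if the ramekin, bench scraper, skillet or lemon basket is displaced by more than 25 mm (distance of any of ramekin, scraper, skillet, basket_b from where it was at the start of the episode above 0.025 m).
It also fails if it takes over 61 s, if anything falls off the work surface, if the arm or the gripper's body presses on something with over 40 N, if the wrist force passes 120 N, or if a joint passes its speed limit or range.

## Working session

There is one attempt and no reset: what is moved stays moved. The work goes in short steps, Python scripts to look and compute and a shell command to move; the robot and the scene stay as the last step left them, time stands still between calls to the robot, and variables do not carry over. Pictures are saved under pics/ and viewed, about 8 in all and at most 12, crops included, and the job is handed in when it is done.

```bash
ls; mkdir -p pics; cat > h.py <<'E'
import numpy as np, cv2
from station import r, vision
def cap(n):
    return vision.capture(n)
def ray(c,u,v):
    K=c["K"];K=np.array(K);xd=(u-K[0,2])/K[0,0];yd=(v-K[1,2])/K[1,1]
    x,y=xd,yd
    for _ in range(30):
        s=1+c["k1"]*(x*x+y*y);x,y=xd/s,yd/s
    R=np.array(c["orientation"]);d=R@np.array([x,-y,-1.]);return np.array(c["xyz"]),d
def onz(c,u,v,z):
    o,d=ray(c,u,v);return o+d*(z-o[2])/d[2]
def proj(c,p):
    K=np.array(c["K"]);q=np.array(c["orientation"]).T@(np.array(p)-np.array(c["xyz"]))
    x,y=q[0]/-q[2],-q[1]/-q[2];s=1+c["k1"]*(x*x+y*y)
    return np.array([K[0,0]*x*s+K[0,2],K[1,1]*y*s+K[1,2]])
def tri(c1,p1,c2,p2):
    o1,d1=ray(c1,*p1);o2,d2=ray(c2,*p2)
    t=np.linalg.lstsq(np.array([d1,-d2]).T,o2-o1,rcond=None)[0]
    a,b=o1+t[0]*d1,o2+t[1]*d2;return (a+b)/2,np.linalg.norm(a-b)
def save(c,name,box=None,s=1.5):
    f=c["frame"][:,:,::-1]
    if box: f=f[box[1]:box[3],box[0]:box[2]]
    cv2.imwrite("pics/"+name,cv2.resize(f,None,fx=s,fy=s,interpolation=cv2.INTER_CUBIC))
E
python3 - <<'E'
from h import *
import pickle
for n in("top","side"):
    c=cap(n);save(c,n+"0.png");pickle.dump(c,open(n+"0.pkl","wb"))
    print(n,c["K"],c["k1"],c["xyz"],np.round(c["orientation"],3).tolist())
s=r.sense();print(s)
E
```

```text
pics
top [[441.82532281   0.         252.16933587]
 [  0.         441.82532281 191.88141483]
 [  0.           0.           1.        ]] -0.1248993281150342 [ 2.48564922e-01 -5.41323111e-04  1.42730560e+00] [[0.023, 0.986, -0.168], [-0.999, 0.028, 0.028], [0.032, 0.167, 0.985]]
side [[375.57008088   0.         256.70940692]
 [  0.         375.57008088 195.35552583]
 [  0.           0.           1.        ]] -0.10114581328959762 [-0.08771259 -0.63528164  0.80271535] [[0.715, 0.471, -0.516], [-0.699, 0.476, -0.534], [-0.006, 0.743, 0.67]]
{'time_s': 0.1, 'joints': array([ 8.77551688e+01,  2.20865924e+01,  3.85532580e-01, -2.50776125e-02,
       -6.84109643e+01, -1.48168153e+01]), 'joint_velocities': array([ 0.07613791, -0.04456825,  0.20168807,  0.13059995,  0.08290318,
       -0.09845347]), 'effort': array([-3.04153400e-04, -3.91687024e+01,  1.87932801e+01,  4.23187539e+00,
        1.34484205e-02, -7.48856542e-05]), 'tcp_pos': array([0.18319821, 0.59696617, 0.22005294]), 'ee_rot': array([[ 9.55942276e-01, -2.93554308e-01, -4.83252285e-04],
       [-2.93554686e-01, -9.55940318e-01, -1.93771387e-03],
       [ 1.06863912e-04,  1.99420358e-03, -9.99998006e-01]]), 'wrist_force': array([ 0.00887137,  0.40118122, -0.52632745]), 'moment': array([ 0.02988745, -0.03185445, -0.01504857]), 'gripper_width': 0.9990339391594932}
```

View pics/top0.png

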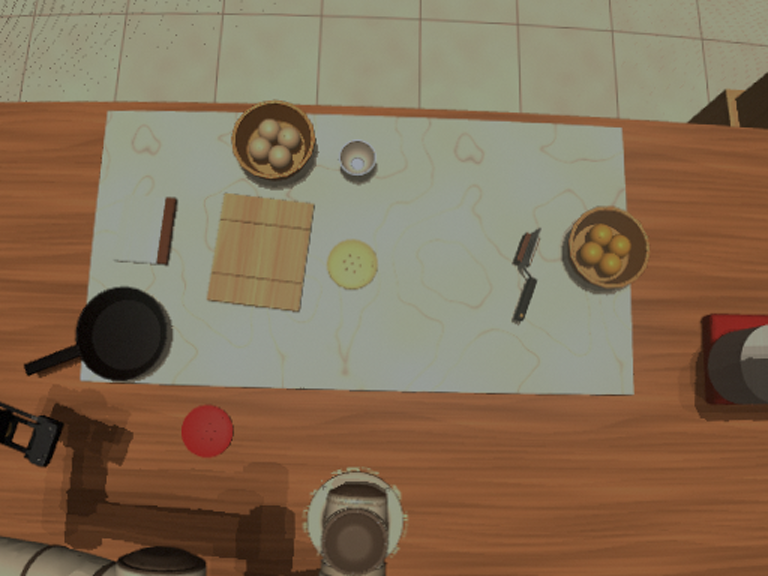

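View pics/side0.png

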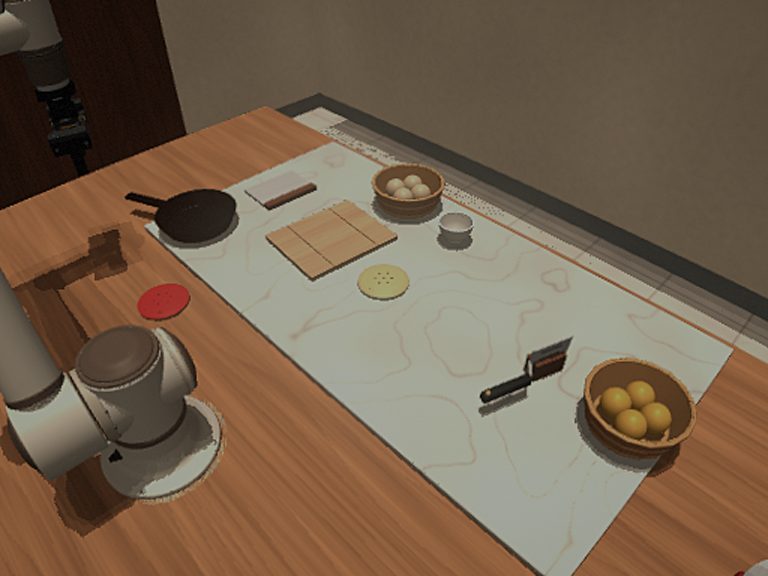

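Seen in the top view (px in the 1.5x picture): the pale pricked biscuit is at (353,264), before the board at (261,252). The turner stands in its rack at (525,275), and the lemon basket is at (607,247). The red disc at (207,431) is the look-alike and stays put; the egg basket at (273,142) is a look-alike of the lemon one. I'll measure next and confirm the turner and biscuit in a crop.

```bash
python3 - <<'E'
from h import *
import pickle
t=pickle.load(open("top0.pkl","rb"));s=pickle.load(open("side0.pkl","rb"))
def mask(c,lo,hi,box):
    m=cv2.inRange(cv2.cvtColor(c["frame"],cv2.COLOR_RGB2HSV),lo,hi);z=np.zeros_like(m);x0,y0,x1,y1=box;z[y0:y1,x0:x1]=m[y0:y1,x0:x1];return z
def big(m): return max(cv2.findContours(m,0,cv2.CHAIN_APPROX_NONE)[0],key=cv2.contourArea)
for u,v in [(235,176),(225,176),(170,170),(280,176),(350,200),(349,160)]: print((u,v),t["frame"][v,u],cv2.cvtColor(t["frame"],cv2.COLOR_RGB2HSV)[v,u])
for n,c,bb,qb in(("top",t,(208,150,262,203),(130,120,215,215)),("side",s,(230,170,280,205),(170,125,275,190))):
    b=big(mask(c,(20,70,90),(40,255,255),bb))
    P=np.array([onz(c,u,v,.022)[:2] for u,v in b[:,0]],np.float32);(x,y),rad=cv2.minEnclosingCircle(P);print(n,"biscuit",x,y,rad,cv2.fitEllipse(P))
    q=big(mask(c,(5,60,80),(25,255,255),qb))
    Q=np.array([onz(c,u,v,.027)[:2]*1000 for u,v in q[:,0]],np.float32);rc=cv2.minAreaRect(Q);print("board",rc,cv2.boxPoints(rc).round(0).tolist())
a=t["frame"][140:225,325:380][:,:,::-1];b=s["frame"][215:280,310:390][:,:,::-1];d=t["frame"][150:205,205:265][:,:,::-1]
cv2.imwrite("pics/crop.png",np.hstack([cv2.resize(i,None,fx=560/i.shape[0]*.6,fy=560/i.shape[0]*.6) for i in(a,b)]+[cv2.resize(d,(150,336))]))
cv2.imwrite("pics/c1.png",cv2.resize(a,None,fx=7,fy=7,interpolation=2))
cv2.imwrite("pics/c2.png",cv2.resize(b,None,fx=8,fy=8,interpolation=2))
E
```

```text
(235, 176) [142 141  99] [ 29  77 142]
(225, 176) [151 156 103] [ 33  87 156]
(170, 170) [149 127  85] [ 20 110 149]
(280, 176) [151 156 136] [ 38  33 156]
(350, 200) [53 53 46] [30 34 53]
(349, 160) [87 64 49] [ 12 111  87]
top biscuit 0.5389387011528015 0.018503131344914436 0.05480622127652168 ((0.5393370985984802, 0.018923437222838402), (0.10544909536838531, 0.10623181611299515), 73.15206146240234)
board ((561.3842163085938, 217.15530395507812), (200.1888427734375, 241.3699188232422), 84.55400848388672) [[432.0, 129.0], [672.0, 106.0], [691.0, 305.0], [451.0, 328.0]]
side biscuit 0.5397369861602783 0.019672688096761703 0.05515100061893463 ((0.5395828485488892, 0.01959129422903061), (0.10564659535884857, 0.1064516082406044), 74.87372589111328)
board ((559.4239501953125, 218.70004272460938), (201.6719970703125, 246.86721801757812), 84.70826721191406) [[427.0, 130.0], [673.0, 107.0], [692.0, 308.0], [446.0, 330.0]]
```

View pics/c1.png

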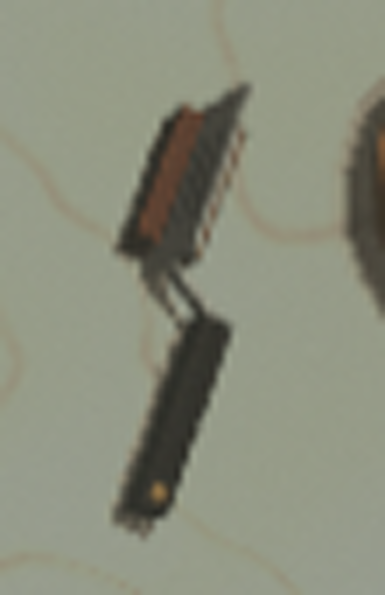

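View pics/c2.png

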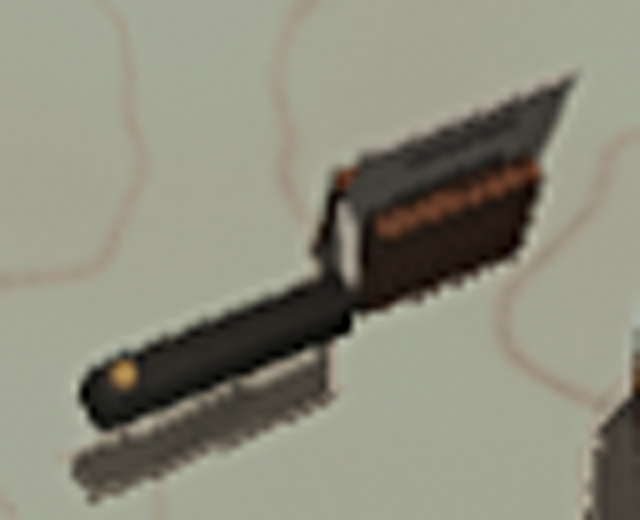

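The crops show the turner on edge in its stand, with the blade upper right and the handle lower left (its brass end dot at c1 (158,491)). The handle hangs on the basket side of the blade plane. Next: its axis in both views.

```bash
python3 - <<'E'
from h import *
import pickle
t=pickle.load(open("top0.pkl","rb"));s=pickle.load(open("side0.pkl","rb"))
for n,c,bb,th in(("top",t,(335,184,362,220),62),("side",s,(315,245,356,272),62)):
    for th in (48,56,62):
        g=c["frame"].max(2);m=np.zeros_like(g);x0,y0,x1,y1=bb
        m[y0:y1,x0:x1]=(g[y0:y1,x0:x1]<th)*255
        q=max(cv2.findContours(m,0,1)[0],key=cv2.contourArea)
        Q=np.array([onz(c,u,v,.056)[:2]*1000 for u,v in q[:,0]],np.float32);rc=cv2.minAreaRect(Q);print(n,th,[np.round(k,1) for k in rc],cv2.boxPoints(rc).round(0).tolist())
# brass dot / tip corner
print("tip top corner",tri(t,(325+247/7,140+88/7),s,(310+573/8,215+78/8)))
print("dot",tri(t,(325+158/7,140+491/7),s,(310+123/8,215+374/8)))
E
```

```text
top 48 [array([ 448.6, -337.9]), array([0., 0.]), np.float64(0.0)] [[449.0, -338.0], [449.0, -338.0], [449.0, -338.0], [449.0, -338.0]]
top 56 [array([ 467.8, -350.4]), array([17.3, 95.2]), np.float64(70.8)] [[420.0, -343.0], [510.0, -374.0], [516.0, -358.0], [426.0, -327.0]]
top 62 [array([ 469.2, -350.6]), array([19. , 97.8]), np.float64(69.9)] [[420.0, -343.0], [512.0, -376.0], [518.0, -358.0], [427.0, -325.0]]
side 48 [array([ 475.1, -354.3]), array([ 24.8, 117.4]), np.float64(74.4)] [[415.0, -350.0], [528.0, -382.0], [535.0, -358.0], [422.0, -327.0]]
side 56 [array([ 475.7, -353.7]), array([ 29.9, 117.9]), np.float64(78.4)] [[415.0, -356.0], [530.0, -380.0], [536.0, -351.0], [421.0, -327.0]]
side 62 [array([ 475.6, -354.4]), array([ 31.3, 117.9]), np.float64(78.4)] [[415.0, -358.0], [530.0, -382.0], [536.0, -351.0], [421.0, -327.0]]
tip top corner (array([ 0.61407736, -0.37960854,  0.08909374]), np.float64(0.002866218381896607))
dot (array([ 0.43105996, -0.34056864,  0.06455844]), np.float64(0.00027457618446592984))
```

```bash
python3 -m jog '{"rot":[[0,0,0],[0,0,0],[0,0,0],[0,0,0],[0,0,0],[0,0,0],[0,0,0],[0,0,0],[0,0,0],[0,0,-3]],"delta_pos":[[30,-36,0],[30,-36,0],[30,-36,0],[30,-36,0],[30,-36,0],[30,-36,0],[30,-36,0],[30,-36,0],[30,-36,0],[30,-36,0]],"grip":[65,65,65,65,65,65,65,65,65,65]}'
python3 -m jog '{"rot":[[0,0,0],[0,0,0],[0,0,0],[0,0,0],[0,0,0],[0,0,0],[0,0,0],[0,0,0],[0,0,0],[0,0,0]],"delta_pos":[[0,-38,0],[0,-38,0],[0,-38,0],[0,-38,0],[0,-38,0],[0,-38,0],[0,-38,0],[0,-38,0],[0,-38,0],[0,-38,0]],"grip":[65,65,65,65,65,65,65,65,65,65]}'
python3 -m jog '{"rot":[[0,0,0],[0,0,0],[0,0,0],[0,0,0],[0,0,0],[0,0,0],[0,0,0],[0,0,0]],"delta_pos":[[0,-35,0],[0,-35,0],[0,-35,0],[0,-35,0],[0,-35,0],[0,-30,0],[0,-10,0],[0,0,0]],"grip":[65,65,65,65,65,65,65,65]}'
```

```text
time_s: 0.93
tcp_pos: [0.4507, 0.2755, 0.2209]
ee_rot: [[0.939, -0.344, -0.0], [-0.344, -0.939, -0.0], [-0.0, 0.0, -1.0]]
wrist_force: [-0.1, 1.8, -0.1]
gripper_width: 0.65
time_s: 1.77
tcp_pos: [0.4494, -0.1044, 0.221]
ee_rot: [[0.939, -0.343, -0.0], [-0.343, -0.939, 0.0], [-0.0, -0.0, -1.0]]
wrist_force: [0.8, 0.4, -0.6]
gripper_width: 0.649
time_s: 2.43
tcp_pos: [0.4495, -0.3195, 0.22]
ee_rot: [[0.938, -0.347, -0.002], [-0.347, -0.938, 0.001], [-0.002, 0.0, -1.0]]
wrist_force: [-0.2, 0.9, -0.1]
gripper_width: 0.65
```

```bash
python3 -m jog '{"rot":[[0,0,0],[0,0,0],[0,0,0],[0,0,0],[0,0,0],[0,0,0],[0,0,0],[0,0,0],[0,0,0],[0,0,0]],"delta_pos":[[19,-19,-10],[19,-19,-20],[0,0,-30],[0,0,-30],[0,0,-25],[0,0,-20],[0,0,-15],[0,0,-1],[0,0,0],[0,0,0]],"grip":[65,65,65,65,65,65,65,65,65,65]}'
python3 -m jog '{"rot":[[0,0,0],[0,0,0],[0,0,0],[0,0,0],[0,0,0],[0,0,0],[0,0,0]],"delta_pos":[[0,0,0],[0,0,0],[0,0,0],[0,0,0],[0,0,0],[0,0,0],[0,0,0]],"grip":[0,0,0,0,0,0,0]}'
python3 - <<'E'
from h import *
print(r.sense()["moment"],r.sense()["joints"].round(1))
c=cap("side");save(c,"grasp_s.png",(290,170,410,300),4)
E
```

```text
time_s: 3.27
tcp_pos: [0.489, -0.3553, 0.0712]
ee_rot: [[0.94, -0.342, 0.001], [-0.342, -0.94, -0.001], [0.002, 0.0, -1.0]]
wrist_force: [1.2, 0.4, 1.2]
gripper_width: 0.648
time_s: 3.85
tcp_pos: [0.4881, -0.3557, 0.0701]
ee_rot: [[0.939, -0.343, 0.0], [-0.343, -0.939, 0.0], [0.0, -0.0, -1.0]]
wrist_force: [1.4, 0.5, -0.0]
gripper_width: 0.204
[-0.00565628 -0.00679623  0.02420481] [-20.7  28.2 -13.4  -0.  -48.4  90.7]
```

View pics/grasp_s.png

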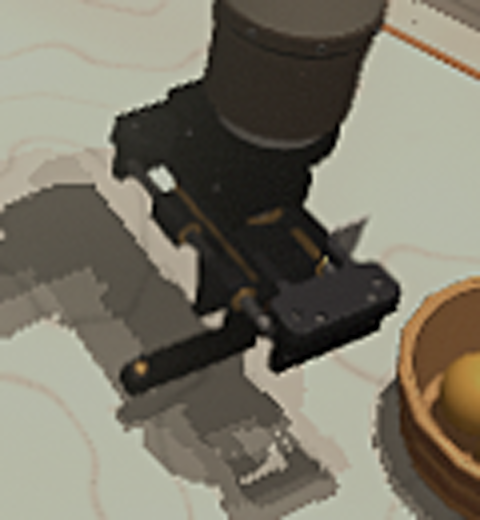

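The jaws stopped at about 17.7 mm and the picture shows the fingers on the front part of the handle, clear of the stand: a good grasp. Now I lift, turn and tilt.

```bash
python3 -m jog '{"rot":[[0,0,0],[0,0,0],[0,0,0],[0,0,0],[0,0,0],[0,0,0],[0,0,0],[0,0,0],[0,0,0],[0,0,0]],"delta_pos":[[0,0,8],[0,0,12],[0,0,12],[0,0,12],[0,0,12],[0,0,12],[0,0,10],[0,0,0],[0,0,0],[0,0,0]],"grip":[0,0,0,0,0,0,0,0,0,0]}'
python3 -m jog '{"rot":[[0,0,0],[0,0,0],[0,0,6],[0,0,6],[0,0,6],[0,0,6],[0,0,6],[0,0,6],[0,0,6],[0,0,6]],"delta_pos":[[-5,15,0],[-5,15,0],[-5,15,0],[-5,15,0],[0,15,0],[0,15,0],[0,15,0],[0,15,0],[0,15,0],[0,15,0]],"grip":[0,0,0,0,0,0,0,0,0,0]}'
python3 -m jog '{"rot":[[0,0,2],[-4.9,-2.8,0],[-4.9,-2.8,0],[-4.9,-2.8,0],[-4.9,-2.8,0],[-4.9,-2.8,0],[-4.9,-2.8,0],[-4.9,-2.8,0],[-4.9,-2.8,0],[0,0,0]],"delta_pos":[[0,0,0],[0,0,0],[0,0,0],[0,0,0],[0,0,0],[0,0,0],[0,0,0],[0,0,0],[0,0,0],[0,0,0]],"grip":[0,0,0,0,0,0,0,0,0,0]}'
python3 - <<'E'
from h import *
s=r.sense();print(s["joints"].round(1))
R=s["ee_rot"];g=s["tcp_pos"]+.013*R[:,2];print("handle",g)
for n in("top","side"):
    c=cap(n);u,v=proj(c,g).astype(int);print(n,u,v);save(c,"tilt_%s.png"%n,(u-60,v-60,u+70,v+60),3)
import cv2
a=[cv2.imread("pics/tilt_%s.png"%n) for n in("top","side")];cv2.imwrite("pics/tilt.png",np.hstack(a))
E
```

```text
time_s: 4.73
tcp_pos: [0.4877, -0.3553, 0.1475]
ee_rot: [[0.939, -0.343, -0.001], [-0.343, -0.939, 0.001], [-0.001, -0.0, -1.0]]
wrist_force: [-0.7, 0.1, -0.6]
gripper_width: 0.007
time_s: 5.57
tcp_pos: [0.4674, -0.2048, 0.1471]
ee_rot: [[0.881, 0.473, -0.002], [0.473, -0.881, 0.0], [-0.002, -0.001, -1.0]]
wrist_force: [-0.1, -0.0, 0.0]
gripper_width: 0.0
time_s: 6.4
tcp_pos: [0.4685, -0.2226, 0.1537]
ee_rot: [[0.876, 0.413, 0.25], [0.482, -0.724, -0.494], [-0.023, 0.553, -0.833]]
wrist_force: [-0.0, -1.3, -0.3]
gripper_width: 0.003
[ -5.4   7.2 -56.8  78.  -28.6  53.2]
handle [ 0.47177527 -0.22900782  0.1429043 ]
top 316 192
side 304 208
```

View pics/tilt.png

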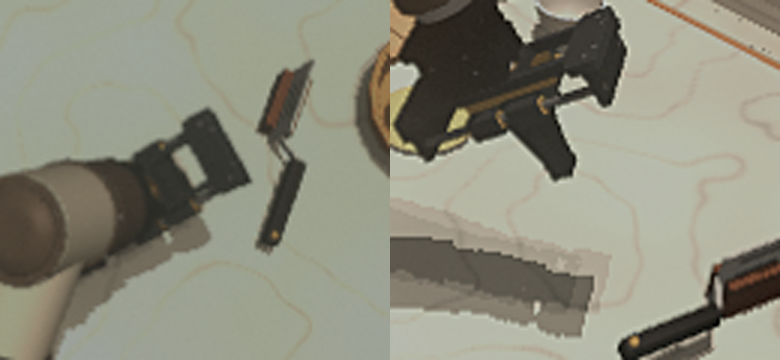

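The picture shows the turner still in the stand: the shallow grip slipped off during the lift, so nothing is lost. I'll re-measure it and grasp deeper. A tilt with the tool pointing inwards also suits this wrist better.

```bash
cat >> h.py <<'E'
from scipy.spatial.transform import Rotation as Ro
def tool(yaw,tilt_axis=None,deg=0):
    y=np.radians(yaw);R=np.array([[np.cos(y),np.sin(y),0],[np.sin(y),-np.cos(y),0],[0,0,-1.]])
    if tilt_axis is not None: R=Ro.from_rotvec(np.radians(deg)*np.array(tilt_axis)).as_matrix()@R
    return R
def need(p,R):
    s=r.sense();return (1000*(np.array(p)-s["tcp_pos"])).round(1), np.degrees(Ro.from_matrix(R@s["ee_rot"].T).as_rotvec()).round(1)
def handle(c,box,z,th=56):
    g=c["frame"].max(2);m=np.zeros_like(g);x0,y0,x1,y1=box
    m[y0:y1,x0:x1]=(g[y0:y1,x0:x1]<th)*255
    q=max(cv2.findContours(m,0,1)[0],key=cv2.contourArea)
    Q=np.array([onz(c,u,v,z)[:2]*1000 for u,v in q[:,0]],np.float32);return cv2.minAreaRect(Q)
E
python3 - <<'E'
from h import *
t=cap("top")
for th in(52,56,60): print(handle(t,(338,184,362,220),.056,th))
print(need((.487,-.358,.15),tool(-20)))
E
```

```text
((469.1157531738281, -345.3199768066406), (13.174686431884766, 94.79637145996094), 76.25322723388672)
((467.5815124511719, -350.3861083984375), (17.620737075805664, 94.7335433959961), 69.80274963378906)
((469.26947021484375, -350.38720703125), (18.28184700012207, 97.92208862304688), 70.81895446777344)
(array([  16.6, -134.4,   -5.5]), array([ 34.5,   1.5, -47.4]))
```

```bash
python3 -m jog '{"rot":[[3.8,0.2,-5.3],[3.8,0.2,-5.3],[3.8,0.2,-5.3],[3.8,0.2,-5.3],[3.8,0.2,-5.3],[3.8,0.2,-5.3],[3.8,0.2,-5.3],[3.8,0.2,-5.3],[3.8,0.2,-5.3],[0,0,0]],"delta_pos":[[2,-15,0],[2,-15,0],[2,-15,0],[2,-15,0],[2,-15,0],[2,-15,0],[2,-15,0],[2,-15,0],[1,-14,0],[0,0,0]],"grip":[65,65,65,65,65,65,65,65,65,65]}'
python3 - <<'E'
from h import *
print(need((.488,-.358,.060),tool(-20)),r.sense()["joints"].round(1))
E
```

```text
time_s: 7.38
tcp_pos: [0.4908, -0.3533, 0.1574]
ee_rot: [[0.954, -0.299, -0.002], [-0.299, -0.953, -0.044], [0.011, 0.042, -0.999]]
wrist_force: [1.3, -1.3, 0.6]
gripper_width: 0.623
(array([ -2.8,  -4.7, -97.4]), array([ 2.5, -0.2, -2.6])) [-19.2  22.3  -9.9   2.9 -57.1  90.3]
```

```bash
python3 -m jog '{"rot":[[2.5,0,-2.5],[0,0,0],[0,0,0],[0,0,0],[0,0,0],[0,0,0],[0,0,0]],"delta_pos":[[-3,-5,-10],[0,0,-25],[0,0,-25],[0,0,-20],[0,0,-12],[0,0,-5],[0,0,0]],"grip":[65,65,65,65,65,65,65]}'
python3 -m jog '{"rot":[[0,0,0],[0,0,0],[0,0,0],[0,0,0],[0,0,0],[0,0,0],[0,0,0],[0,0,0],[0,0,0],[0,0,0]],"delta_pos":[[0,0,0],[0,0,0],[0,0,0],[0,0,0],[0,0,0],[0,0,0],[0,0,0],[0,0,0],[0,0,0],[0,0,0]],"grip":[0,0,0,0,0,0,0,0,0,0]}'
python3 -m jog '{"rot":[[0,0,0],[0,0,0],[0,0,0]],"delta_pos":[[0,0,0],[0,0,0],[0,0,2]],"grip":[0,0,0]}'
```

```text
time_s: 7.97
tcp_pos: [0.4842, -0.3547, 0.0588]
ee_rot: [[0.943, -0.333, -0.01], [-0.333, -0.943, -0.002], [-0.009, 0.005, -1.0]]
wrist_force: [0.5, -0.4, 0.4]
gripper_width: 0.65
time_s: 8.8
tcp_pos: [0.4848, -0.3556, 0.0608]
ee_rot: [[0.943, -0.334, -0.008], [-0.334, -0.943, -0.004], [-0.006, 0.006, -1.0]]
wrist_force: [0.1, 1.1, 1.1]
gripper_width: 0.034
time_s: 9.05
tcp_pos: [0.4838, -0.3563, 0.062]
ee_rot: [[0.942, -0.334, -0.01], [-0.334, -0.942, -0.004], [-0.008, 0.007, -1.0]]
wrist_force: [0.2, -0.6, 0.2]
gripper_width: 0.006
```

```bash
python3 - <<'E'
from h import *
s=r.sense();p=s["tcp_pos"]+.025*s["ee_rot"][:,2]
a=[]
for n in("top","side"):
    c=cap(n);u,v=proj(c,p);print(n,u,v);u,v=int(u),int(v)
    f=c["frame"][v-45:v+45,u-48:u+48,::-1];f=cv2.resize(f,None,fx=4,fy=4,interpolation=2)
    q=(np.array(proj(c,p))-[u-48,v-45])*4
    cv2.circle(f,tuple(int(k) for k in q),3,(0,0,255),1);a.append(f)
cv2.imwrite("pics/miss.png",np.hstack(a))
E
```

```text
top 350.07713027299076 195.25459291598767
side 341.64176365540754 260.3073609549966
```

View pics/miss.png

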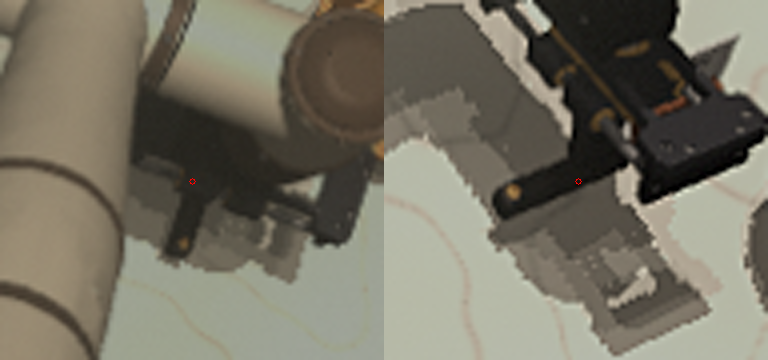

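```bash
python3 -m jog '{"rot":[[0,0,0],[0,0,0],[0,0,0],[0,0,0],[0,0,0],[0,0,0],[0,0,0],[0,0,0],[0,0,0],[0,0,0]],"delta_pos":[[0,0,15],[0,0,15],[0,0,20],[0,0,20],[0,0,20],[0,0,0],[0,0,0],[0,0,0],[0,0,0],[0,0,0]],"grip":[65,65,65,65,65,65,65,65,65,65]}'
python3 - <<'E'
from h import *
s=r.sense();R=s["ee_rot"];p=s["tcp_pos"];w=s["gripper_width"]*.0435
a=[]
for n in("top","side"):
    c=cap(n);u,v=[int(k) for k in proj(c,p+.025*R[:,2])]
    f=c["frame"][v-60:v+60,u-60:u+60,::-1];f=cv2.resize(f,None,fx=3.3,fy=3.3,interpolation=2);f=np.clip(f*1.6,0,255).astype(np.uint8)
    for q,col in((p+.025*R[:,2]+w*R[:,1],(0,0,255)),(p+.025*R[:,2]-w*R[:,1],(0,0,255)),(p,(0,255,0)),(np.array([.489,-.358,.066]),(255,0,0))):
        e=(proj(c,q)-[u-60,v-60])*3.3;cv2.circle(f,tuple(int(k) for k in e),3,col,1)
    a.append(f)
cv2.imwrite("pics/chk.png",np.hstack(a))
E
```

```text
time_s: 9.98
tcp_pos: [0.4835, -0.356, 0.1511]
ee_rot: [[0.942, -0.334, -0.011], [-0.334, -0.942, -0.003], [-0.009, 0.007, -1.0]]
wrist_force: [0.3, 0.3, -0.3]
gripper_width: 0.622
```

View pics/chk.png

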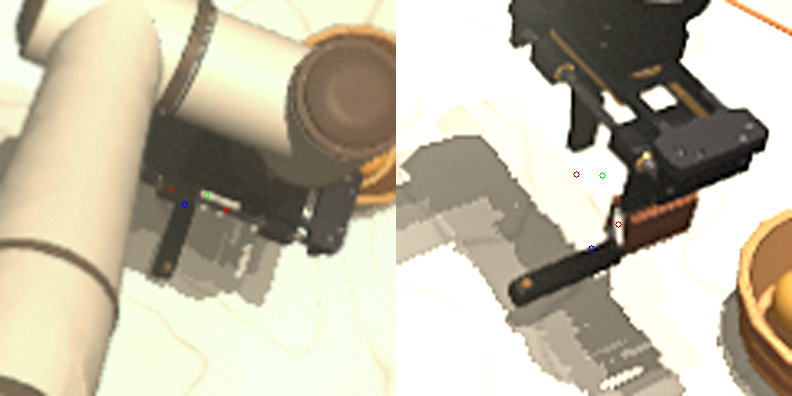

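The overlay shows the visible fingertips, e.g. side (578,150), well above where 25 mm ahead of the TCP would put them (577,174), about 20–25 mm too high. So the fingers closed above the handle. I'll check the tip length and measure it.

```bash
python3 - <<'E'
from h import *
print(r.tips_ahead,[a for a in dir(r) if a[0]!='_'])
s=r.sense();R=s["ee_rot"];p=s["tcp_pos"];w=.622*.0435
c=cap("side")
# seen tip pixels from chk.png side panel
u,v=[int(k) for k in proj(c,p+.025*R[:,2])]
for (x,y),sg in(((578,150),1),((578,150),-1),((628,205),1)):
    px=np.array([x-396,y])/3.3+[u-60,v-60]
    o,d=ray(c,*px);b=p+sg*w*R[:,1]   # closest point along tool z
    A=np.array([R[:,2],-d]).T;t=np.linalg.lstsq(A,o-b,rcond=None)[0];print(sg,t[0],np.linalg.norm(b+t[0]*R[:,2]-o-t[1]*d))
E
```

```text
0.025 ['PlanningError', 'sense', 'tips_ahead']
1 -0.03863534136172536 0.03717691136639716
-1 -6.129903102343276e-05 0.0003871217378864236
1 0.0032175490802697345 0.004695534550690099
```

```bash
python3 -m jog '{"rot":[[0,0,0],[0,0,0],[0,0,0],[0,0,0],[0,0,0],[0,0,0],[0,0,0],[0,0,0],[0,0,0]],"delta_pos":[[4,-2,-15],[0,0,-20],[0,0,-25],[0,0,-20],[0,0,-15],[0,0,-7],[0,0,-3],[0,0,-1],[0,0,0]],"grip":[65,65,65,65,65,65,65,65,65]}'
python3 -m jog '{"rot":[[0,0,0],[0,0,0],[0,0,0]],"delta_pos":[[0,0,-2],[0,0,-2],[0,0,0]],"grip":[65,65,65]}'
python3 -m jog '{"rot":[[0,0,0],[0,0,0],[0,0,0],[0,0,0],[0,0,0],[0,0,0],[0,0,0],[0,0,0],[0,0,0]],"delta_pos":[[0,0,0],[0,0,0],[0,0,0],[0,0,0],[0,0,0],[0,0,0],[0,0,0],[0,0,0],[0,0,0]],"grip":[0,0,0,0,0,0,0,0,0]}'
```

```text
time_s: 10.88
tcp_pos: [0.4888, -0.3585, 0.047]
ee_rot: [[0.943, -0.334, -0.008], [-0.334, -0.943, -0.005], [-0.006, 0.007, -1.0]]
wrist_force: [0.4, -0.3, 0.8]
gripper_width: 0.649
time_s: 11.13
tcp_pos: [0.4883, -0.3582, 0.0427]
ee_rot: [[0.942, -0.334, -0.008], [-0.334, -0.942, -0.004], [-0.006, 0.007, -1.0]]
wrist_force: [-0.3, 0.2, -0.1]
gripper_width: 0.647
time_s: 11.88
tcp_pos: [0.4883, -0.3581, 0.0426]
ee_rot: [[0.943, -0.334, -0.009], [-0.334, -0.943, -0.004], [-0.007, 0.007, -1.0]]
wrist_force: [-0.3, 1.3, 2.1]
gripper_width: 0.193
```

It stopped at 0.193 (16.8 mm), so the handle really is held now. The true fingertips are about at the reported TCP, and I'll use that from here on. Lift straight up and check.

```bash
python3 -m jog '{"rot":[[0,0,0],[0,0,0],[0,0,0],[0,0,0],[0,0,0],[0,0,0],[0,0,0],[0,0,0],[0,0,0],[0,0,0]],"delta_pos":[[0,0,0],[0,0,5],[0,0,10],[0,0,10],[0,0,10],[0,0,10],[0,0,10],[0,0,10],[0,0,0],[0,0,0]],"grip":[0,0,0,0,0,0,0,0,0,0]}'
python3 - <<'E'
from h import *
print(need((.50,-.15,.108),tool(-130)),r.sense()["joints"].round(1))
c=cap("side")
print(handle(c,(290,200,380,262),.121,50))
t=cap("top");
E
```

```text
time_s: 12.72
tcp_pos: [0.4885, -0.3585, 0.1084]
ee_rot: [[0.942, -0.334, -0.007], [-0.335, -0.942, -0.005], [-0.005, 0.007, -1.0]]
wrist_force: [-1.2, 0.7, -1.2]
gripper_width: 0.179
(array([ 11.5, 208.5,  -0.4]), array([  -0.2,   -0.5, -110.5])) [-20.8  26.  -11.    0.5 -53.4  90.9]
((531.2469482421875, -339.7231140136719), (207.3957061767578, 132.56964111328125), 33.45102310180664)
```

```bash
python3 -m jog '{"rot":[[0,0,0],[0,0,0],[0,0,0],[0,0,0],[0,0,-5.5],[0,0,-6.5],[0,0,-6.5],[0,0,-6.5],[0,0,-6.5],[0,0,-6.5]],"delta_pos":[[0,30,0],[0,40,0],[0,40,0],[0,40,0],[5,30,0],[5,20,0],[1,8,0],[0,0,0],[0,0,0],[0,0,0]],"grip":[0,0,0,0,0,0,0,0,0,0]}'
python3 -m jog '{"rot":[[0,0,-6.5],[0,0,-6.5],[0,0,-6.5],[0,0,-6.5],[0,0,-6.5],[0,0,-6.5],[0,0,-6.5],[0,0,-6.5],[0,0,-6.5],[0,0,-6.5]],"delta_pos":[[0,0,0],[0,0,0],[0,0,0],[0,0,0],[0,0,0],[0,0,0],[0,0,0],[0,0,0],[0,0,0],[0,0,0]],"grip":[0,0,0,0,0,0,0,0,0,0]}'
python3 - <<'E'
from h import *
y=np.radians(-130);ax=-np.array([np.cos(y),np.sin(y),0]);print(ax*45,need((.5,-.15,.108),tool(-130)),r.sense()["joints"].round(1))
E
```

```text
time_s: 13.65
tcp_pos: [0.4988, -0.1497, 0.1067]
ee_rot: [[0.533, -0.846, -0.011], [-0.846, -0.533, 0.002], [-0.008, 0.008, -1.0]]
wrist_force: [0.4, -0.0, -1.7]
gripper_width: 0.187
time_s: 14.48
tcp_pos: [0.4988, -0.1502, 0.1067]
ee_rot: [[-0.543, -0.84, -0.003], [-0.84, 0.543, 0.01], [-0.006, 0.008, -1.0]]
wrist_force: [-0.4, -0.1, -1.8]
gripper_width: 0.179
[28.92544244 34.47199994 -0.        ] (array([1.2, 0.2, 1.3]), array([-0.6, -0.2, -7.1])) [  0.8  18.9 -22.5  -0.7 -48.8 -33.1]
```

```bash
python3 -m jog '{"rot":[[3.1,4.7,0],[3.1,4.7,0],[3.1,4.7,0],[3.1,4.7,0],[3.1,4.7,0],[3.1,4.7,0],[3.1,4.7,0],[3.1,4.7,0],[0,0,0],[0,0,0]],"delta_pos":[[0,0,0],[0,0,0],[0,0,0],[0,0,0],[0,0,0],[0,0,0],[0,0,0],[0,0,-5],[0,0,-10],[0,0,0]],"grip":[0,0,0,0,0,0,0,0,0,0]}'
python3 - <<'E'
from h import *
s=r.sense();print(s["joints"].round(1));R=s["ee_rot"];p=s["tcp_pos"]-.013*R[:,2];print(p)
x,y,z=R[:,0],-R[:,2],R[:,1]; print("turner z",z)
a=[]
for n in("top","side"):
    c=cap(n);u,v=[int(k) for k in proj(c,p)]
    f=c["frame"][v-60:v+60,u-60:u+60,::-1];f=cv2.resize(f,None,fx=3.3,fy=3.3,interpolation=2);f=np.clip(f*1.5,0,255).astype(np.uint8)
    for q in(p,p+.128*x-.03*z+.035*y,p+.128*x-.03*z-.035*y):
        e=(proj(c,q)-[u-60,v-60])*3.3;cv2.circle(f,tuple(int(k) for k in e),3,(0,0,255),1)
    print(n,p+.128*x-.03*z-.035*y);a.append(f)
cv2.imwrite("pics/tilt2.png",np.hstack(a))
E
```

```text
time_s: 15.32
tcp_pos: [0.4982, -0.15, 0.088]
ee_rot: [[-0.547, -0.59, -0.594], [-0.837, 0.374, 0.4], [-0.014, 0.716, -0.698]]
wrist_force: [0.2, 1.0, -2.6]
gripper_width: 0.178
[  -9.9   43.4   10.8  -17.3 -100.   -19.3]
[ 0.5059091  -0.15524295  0.09708214]
turner z [-0.58971626  0.37368308  0.71595788]
top [ 0.43277868 -0.25958814  0.04940592]
side [ 0.43277868 -0.25958814  0.04940592]
```

View pics/tilt2.png

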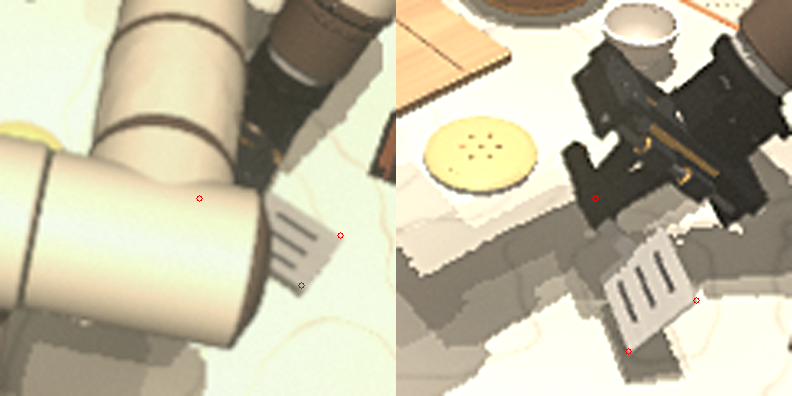

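The picture confirms it: the predicted blade-tip corners (red) fall exactly on the blade's corners in both views, blade tilted 45° with the handle above. Now lower it to the marble with a touch more tilt.

```bash
python3 -m jog '{"rot":[[1.1,1.7,0],[1.1,1.7,0],[0,0,0],[0,0,0],[0,0,0],[0,0,0],[0,0,0],[0,0,0],[0,0,0]],"delta_pos":[[0,0,-4],[0,0,-8],[0,0,-8],[0,0,-6],[0,0,-3],[0,0,-2],[0,0,-1],[0,0,0],[0,0,0]],"grip":[0,0,0,0,0,0,0,0,0]}'
python3 - <<'E'
from h import *
s=r.sense();R=s["ee_rot"];p=s["tcp_pos"]-.013*R[:,2]
x,y,z=R[:,0],-R[:,2],R[:,1]; print("edge",p+.128*x-.03*z-.035*y,p+.043*x-.03*z-.035*y,-R[:,2])
E
```

```text
time_s: 16.17
tcp_pos: [0.4994, -0.1503, 0.0609]
ee_rot: [[-0.546, -0.551, -0.631], [-0.837, 0.345, 0.424], [-0.016, 0.76, -0.65]]
wrist_force: [-0.3, 0.4, -1.7]
gripper_width: 0.181
edge [ 0.43210701 -0.25852671  0.02177254] [ 0.47853577 -0.18733964  0.02310347] [ 0.63070672 -0.42350942  0.65026826]
```

```bash
python3 -m jog '{"rot":[[0,0,0],[0,0,0],[0,0,0],[0,0,0],[0,0,0],[0,0,0]],"delta_pos":[[0,0,-2],[0,0,-2],[0,0,-2],[0,0,-1],[0,0,0],[0,0,0]],"grip":[0,0,0,0,0,0]}'
python3 -m jog '{"rot":[[0,0,0],[0,0,0],[0,0,0],[0,0,0],[0,0,0],[0,0,0],[0,0,0],[0,0,0],[0,0,0],[0,0,0]],"delta_pos":[[0,0,0],[0,0,0],[0,0,0],[0,0,0],[6,-4,6],[12,-8,13],[16,-11,16],[20,-14,22],[20,-14,30],[0,0,30]],"grip":[42,42,42,42,42,42,42,42,42,42]}'
python3 - <<'E'
from h import *
for n in("top","side"):
    c=cap(n);u,v=[int(k) for k in proj(c,(.47,-.2,.04))]
    save(c,"flat_%s.png"%n,(u-60,v-60,u+60,v+60),3.3)
a=[cv2.imread("pics/flat_%s.png"%n) for n in("top","side")];cv2.imwrite("pics/flat.png",np.hstack(a))
E
```

```text
time_s: 16.67
tcp_pos: [0.4994, -0.15, 0.0544]
ee_rot: [[-0.546, -0.55, -0.632], [-0.838, 0.345, 0.424], [-0.016, 0.76, -0.649]]
wrist_force: [2.0, 3.2, 5.2]
gripper_width: 0.181
time_s: 17.5
tcp_pos: [0.5748, -0.2038, 0.1698]
ee_rot: [[-0.548, -0.549, -0.631], [-0.837, 0.347, 0.424], [-0.014, 0.76, -0.649]]
wrist_force: [-1.1, 1.4, 0.1]
gripper_width: 0.42
```

View pics/flat.png

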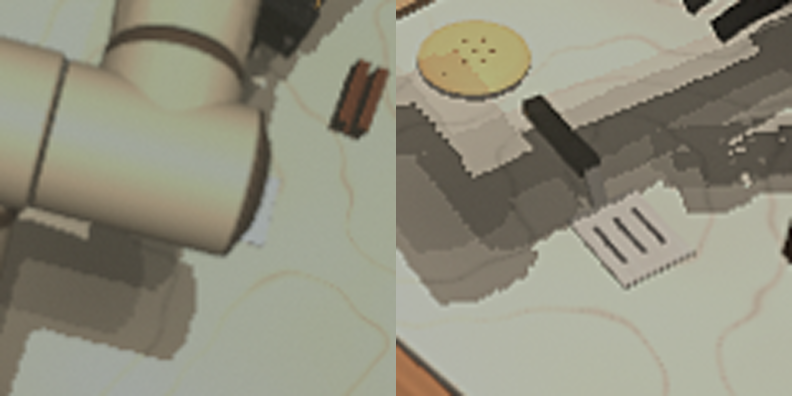

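The picture shows the turner flat on its blade. In the side panel the handle runs (530,100)–(595,170), with the blade corners at (628,287), (696,252) and (577,225). I'll measure it numerically.

```bash
python3 - <<'E'
from h import *
c=cap("side");u,v=[int(k) for k in proj(c,(.47,-.2,.04))];o=np.array([u-60,v-60])
for th in(30,38,46):
    print(th,handle(c,(o[0]+36,o[1]+26,o[0]+65,o[1]+56),.045,th))
f=lambda x,y:onz(c,*(np.array([x-396,y])/3.3+o),.018)*1000
a,b,d=f(628,287),f(697,252),f(577,225);print(a,b,d,np.linalg.norm(a-b),np.linalg.norm(a-d),"tip",(a+b)/2)
print("yaw",np.degrees(np.arctan2(*((a-d)[1::-1]))))
print(r.sense()["joints"].round(1))
E
```

```text
Traceback (most recent call last):
  File "h.py", line 35, in handle
    q=max(cv2.findContours(m,0,1)[0],key=cv2.contourArea)
ValueError: max() iterable argument is empty
```

```bash
python3 - <<'E'
from h import *
c=cap("side");u,v=[int(k) for k in proj(c,(.47,-.2,.04))];o=np.array([u-60,v-60])
print(c["frame"].max(2)[o[1]+26:o[1]+56:3,o[0]+36:o[0]+65:2])
for th in(50,56,62):
    print(th,handle(c,(o[0]+36,o[1]+26,o[0]+65,o[1]+56),.045,th))
f=lambda x,y:onz(c,*(np.array([x-396,y])/3.3+o),.018)*1000
a,b,d=f(628,287),f(697,252),f(577,225);print(a,b,d,np.linalg.norm(a-b),np.linalg.norm(a-d),"tip",(a+b)/2)
print("yaw",np.degrees(np.arctan2(*((a-d)[1::-1]))))
print(r.sense()["joints"].round(1))
E
```

```text
[[127 189 183 183 184 182 182 183 174 178 178 178 178 180 179]
 [183 185 160  55  92 186 178 178 178 179 180 178 164 162 163]
 [183  99  53  55  55  39 182 182 178 164 162 162 162 163 164]
 [179 193  50  50  53  53  46 158 164 162 162 164 166 160  74]
 [176 175 193  60  50  51  49  47  50 106  80  88  84  91  93]
 [158 116  86  92  77  48  50  50  48  44  90  93  86  91  91]
 [160 163 176  88  92  97  49  49  51  50  49  56  95  92  93]
 [101  85  89  90  91  91  95  55  47  49  50  49  43  94 108]
 [ 91  90  91  91  92  90  91  90  72  46  48  46  78 107 106]
 [ 91  89  91  90  90  92  91  90  85  94  50 108 106 104 108]]
50 ((502.3172912597656, -126.10565185546875), (99.71564483642578, 23.382492065429688), 75.57836151123047)
56 ((501.63531494140625, -127.22650146484375), (103.73709869384766, 25.056814193725586), 75.37885284423828)
62 ((501.0377502441406, -127.01988220214844), (102.72228240966797, 26.233360290527344), 78.18659210205078)
[ 432.91872245 -268.65119946   18.        ] [ 501.11054653 -285.03474495   18.        ] [ 452.85398249 -195.18071292   18.        ] 70.13234228497306 76.12704503078068 tip [ 467.01463449 -276.84297221   18.        ]
yaw -105.18094951727375
[ -13.    49.2   34.3  -18.5 -121.2  -22.6]
```

```bash
cat > kin.py <<'E'
from h import *
from scipy.optimize import least_squares
LO=np.array([-179.83,-69.29,-61.27,-181.25,-171.15,-177.46]);HI=np.array([179.83,118.12,80.66,117.63,-9.14,177.46])
def rot(a,d): return Ro.from_euler(a,d,degrees=True).as_matrix()
def fk(q,P,s4=1,s6=1):
    h,a1,L2x,L2z,fx,fz,fy,t=P
    R=rot('z',q[0]);p=np.array([0,0,h])+R@[a1,fy,0]
    R=R@rot('y',q[1]);p=p+R@[L2x,0,L2z]
    R=R@rot('y',-q[2]);p=p+R@[fx,0,fz]
    R=R@rot('x',s4*q[3])@rot('y',-q[4]);p=p+R@[t,0,0]
    R=R@rot('x',s6*q[5])
    return p,R
E
cat > fit.py <<'E'
from kin import *
s=r.sense();H=(s["joints"],s["tcp_pos"])
D=[((87.755,22.087,.386,-.025,-68.411,-14.817),(.1832,.59697,.22005)),((-20.7,28.2,-13.4,0,-48.4,90.7),(.4881,-.3557,.0701)),((-5.4,7.2,-56.8,78,-28.6,53.2),(.4685,-.2226,.1537)),((-19.2,22.3,-9.9,2.9,-57.1,90.3),(.4908,-.3533,.1574)),((-20.8,26,-11,.5,-53.4,90.9),(.4885,-.3585,.1084)),((.8,18.9,-22.5,-.7,-48.8,-33.1),(.4988,-.1502,.1067)),((-9.9,43.4,10.8,-17.3,-100,-19.3),(.4982,-.15,.088)),H]
best=None
for s4 in(1,-1):
    f=lambda P:np.concatenate([fk(q,P,s4)[0]-p for q,p in D]+[.02*(P-np.array([.3,0,0,.4,.4,0,-.15,.2]))*.01])
    o=least_squares(f,[.3,0,0,.4,.4,0,-.15,.2]);print(s4,o.cost,o.x.round(4),np.abs(o.fun[:24]).max())
    if best is None or o.cost<best[0]: best=(o.cost,s4,o.x)
np.save("P.npy",np.r_[best[1],best[2]])
p,R=fk(H[0],best[2],best[1]);C=R.T@s["ee_rot"];print(C.round(2))
for s6 in (1,-1):
    for q,Rm in ((D[2][0],[[0.876,0.413,0.25],[0.482,-0.724,-0.494],[-0.023,0.553,-0.833]]),(H[0],s["ee_rot"]),(D[0][0],[[.956,-.2936,0],[-.2936,-.956,0],[0,0,-1]])):
        print(s6,(fk(q,best[2],best[1],s6)[1].T@np.array(Rm)).round(2).tolist())
E
python3 fit.py
```

```text
1 0.0118961719703801 [ 0.489   0.2035  0.2373 -0.1293  0.2886 -0.0607 -0.1404 -0.0831] 0.06584596900296624
-1 0.006226990629822251 [ 0.2476  0.1063  0.1356  0.306   0.2806 -0.003  -0.141   0.1756] 0.0446859526591834
[[ 0.    0.    1.  ]
 [-0.7   0.71  0.  ]
 [-0.71 -0.7   0.  ]]
1 [[0.0, 0.0, 1.0], [0.28, -0.96, 0.0], [0.96, 0.28, -0.0]]
1 [[0.0, 0.0, 1.0], [-0.7, 0.71, 0.0], [-0.71, -0.7, 0.0]]
1 [[0.0, 0.0, 1.0], [-0.87, 0.49, -0.0], [-0.49, -0.87, 0.0]]
-1 [[0.0, 0.0, 1.0], [-1.0, 0.0, 0.0], [-0.0, -1.0, 0.0]]
-1 [[0.0, 0.0, 1.0], [-1.0, 0.0, 0.0], [0.0, -1.0, 0.0]]
-1 [[0.0, 0.0, 1.0], [-1.0, 0.0, 0.0], [-0.0, -1.0, 0.0]]
```

```bash
sed -i 's/h,a1,L2x,L2z,fx,fz,fy,t=P/h,a1,L2x,L2z,fx,fz,fy,t,wy,wz,ty,tz=P/; s/@rot(.x.,s4\*q\[3\])@rot(.y.,-q\[4\]);p=p+R@\[t,0,0\]/@rot("x",s4*q[3]);p=p+R@[0,wy,wz]\n    R=R@rot("y",-q[4]);p=p+R@[t,ty,tz]/' kin.py
sed -i 's/\[.3,0,0,.4,.4,0,-.15,.2\]/[.3,0,0,.4,.4,0,-.05,.2,0,0,-.05,0]/g; s/s4 in(1,-1)/s4 in(-1,)/' fit.py; python3 fit.py|head -3
```

```text
-1 1.107520562188762e-06 [ 1.604e-01 -1.300e-03 -1.000e-04  5.654e-01  4.225e-01  8.000e-04
  2.000e-04  3.083e-01 -5.500e-02 -4.000e-04 -1.050e-01  5.000e-04] 0.0008062030213752402
[[ 0.    0.    1.  ]
```

The kinematic model fits every pose to under 1 mm. Now I'll check which gripper lean and jaw half-turn can do regrasp, push and flip within the joint ranges.

```bash
cat >> kin.py <<'E'
PP=np.load("P.npy");s4=PP[0];PP=PP[1:]
C=np.array([[0,0,1],[-1,0,0],[0,-1,0.]])
def ik(p,R,q0):
    def f(q):
        a,b=fk(q,PP,s4,-1);return np.r_[10*(a-p),Ro.from_matrix(b@C@R.T).as_rotvec()]
    o=least_squares(f,np.clip(q0,LO+.1,HI-.1),bounds=(LO,HI),x_scale=30);return o.x,np.abs(o.fun).max()
def axes(yaw,th=0):
    # turner axes at yaw, pitch th (handle up, tip down)
    return Ro.from_euler('z',yaw,degrees=True).as_matrix()@Ro.from_euler('y',th,degrees=True).as_matrix()
GX,DEP=-.015,.016
def tcp(G,A,phi,half):
    ph=np.radians(phi);tz=-A[:,2]*np.cos(ph)+A[:,0]*np.sin(ph)
    ty=A[:,1]*(1 if half else -1); tx=np.cross(ty,tz)
    return G+GX*A[:,0]+DEP*tz, np.c_[tx,ty,tz]
YB=84.5;ub=np.array([np.cos(np.radians(YB)),np.sin(np.radians(YB)),0])
Bc=np.array([.5395,.0195,0]);E=np.array([.551,.1183,0])
G0=np.array([.4975,-.150,.045]);Y0=-104
def Gtip(tip,A): return tip-.128*A[:,0]+.03*A[:,2]
def plan():
    L=[("pick",G0,axes(Y0)),("pick+",G0+[0,0,.06],axes(Y0))]
    for k in range(1,9): L.append(("turn%d"%k,G0+[0,0,.06],axes(Y0-k*171.5/8)))
    A=axes(YB);z=np.array([0,0,.015])
    L.append(("start+",Gtip(Bc-.070*ub+z+[0,0,.06],A),A));L.append(("start",Gtip(Bc-.070*ub+z,A),A))
    L.append(("pushed",Gtip(E-.035*ub+z,A),A))
    for th in range(15,121,15):
        t=np.radians(th);A=axes(YB,th)
        L.append(("th%d"%th,Gtip(E-.035*ub*np.cos(t)+[0,0,.017+.035*np.sin(t)],A),A))
    return L
E
python3 - <<'E'
from kin import *
q0=r.sense()["joints"]
for half in(0,1):
  for phi in(0,20,40):
    L=plan()
    # seed from several starts at pushed, then propagate both ways
    best=None
    for sd in([0,40,0,0,-60,0],[0,40,0,-60,-60,0],[0,40,0,60,-60,0],[0,40,0,-90,-60,120],[0,40,0,90,-60,-120],[0,40,0,-60,-60,-100]):
        q=np.array(sd,float);out=[];err=0
        for n,G,A in L:
            q,e=ik(*tcp(G,A,phi,half),q);out.append((n,q.round(0),round(e,3)));
        bad=sum(o[2]>.01 for o in out)
        if best is None or bad<best[0]: best=(bad,out)
    print(half,phi,"bad",best[0],[o[0] for o in best[1] if o[2]>.01]);
    if best[0]<=2:
        for o in best[1]: print("  ",o[0],o[1].astype(int).tolist(),o[2])
E
```

```text
0 0 bad 12 ['turn8', 'start+', 'start', 'pushed', 'th15', 'th30', 'th45', 'th60', 'th75', 'th90', 'th105', 'th120']
0 20 bad 8 ['th15', 'th30', 'th45', 'th60', 'th75', 'th90', 'th105', 'th120']
0 40 bad 7 ['th30', 'th45', 'th60', 'th75', 'th90', 'th105', 'th120']
1 0 bad 0 []
   pick [3, 25, -28, 0, -37, 163] 0.0
   pick+ [3, 20, -24, 0, -46, 163] 0.0
   turn1 [3, 20, -24, 0, -46, 142] 0.0
   turn2 [2, 21, -23, 0, -46, 121] 0.0
   turn3 [1, 21, -23, 0, -46, 100] 0.0
   turn4 [1, 21, -22, 0, -47, 79] 0.0
   turn5 [0, 21, -22, 0, -46, 59] 0.0
   turn6 [0, 21, -23, 0, -46, 38] 0.0
   turn7 [-1, 21, -23, 0, -46, 16] 0.0
   turn8 [-1, 20, -24, 0, -46, -5] 0.0
   start+ [-4, 23, -20, 0, -48, -2] 0.0
   start [-4, 27, -23, 0, -40, -2] 0.0
   pushed [11, 26, -25, 0, -39, -17] 0.0
   th15 [19, 23, -29, 19, -45, -39] 0.0
   th30 [27, 24, -29, 30, -58, -53] 0.0
   th45 [34, 28, -26, 35, -72, -62] 0.0
   th60 [40, 34, -22, 38, -86, -67] 0.0
   th75 [44, 42, -17, 40, -99, -70] 0.0
   th90 [47, 50, -13, 41, -111, -73] 0.0
   th105 [48, 59, -9, 43, -122, -74] 0.0
   th120 [48, 67, -6, 45, -133, -76
[... 1022 characters left out ...]
 -11, 15, -80, 106] 0.0
   turn3 [4, 40, -2, 5, -89, 96] 0.0
   turn4 [-2, 41, 5, -5, -94, 84] 0.0
   turn5 [-8, 41, 8, -14, -95, 71] 0.0
   turn6 [-14, 38, 7, -23, -92, 58] 0.0
   turn7 [-20, 35, 3, -32, -85, 46] 0.0
   turn8 [-24, 30, -3, -39, -75, 36] 0.0
   start+ [-26, 33, 1, -38, -78, 35] 0.0
   start [-26, 38, 0, -39, -73, 39] 0.0
   pushed [-14, 34, -7, -45, -65, 34] 0.0
   th15 [-3, 25, -11, -30, -57, 15] 0.0
   th30 [9, 20, -16, -12, -52, -8] 0.0
   th45 [21, 18, -19, 5, -55, -30] 0.0
   th60 [31, 20, -19, 18, -64, -46] 0.0
   th75 [39, 26, -16, 25, -76, -57] 0.0
   th90 [45, 34, -11, 29, -87, -63] 0.0
   th105 [49, 44, -6, 33, -99, -67] 0.0
   th120 [51, 53, -1, 35, -110, -70] 0.0
```

```bash
cat > st.py <<'E'
from kin import *
import sys
PHI=30
def step(p,R):
    d,w=need(p,R);n=np.linalg.norm(w)/6.8;m=np.linalg.norm(d)/40
    print("delta",d,"rot",w,"rows>=",round(max(n,m),1),"target",np.round(p,4))
E
python3 - <<'E'
from st import *
p,R=tcp(G0,axes(Y0),PHI,1);print(R[:,2])
step(p-.10*R[:,2],R)
print(ik(p,R,[14,30,-39,38,-45,119]),r.sense()["joints"].round(1))
E
```

```text
[-0.12096095 -0.48514786 -0.8660254 ]
delta [-62.4 107.1 -53.8] rot [ -80.9   -8.5 -155.9] rows>= 25.9 target [ 0.5113 -0.0947  0.1177]
(array([ 13.92944667,  29.03238991, -39.72304676,  39.70130925,
       -43.7542305 , 117.57616067]), np.float64(5.0565107656552755e-12)) [ -13.    49.2   34.3  -18.5 -121.2  -22.6]
```

```bash
python3 -m jog '{"rot":[[-3.4,-5.1,0],[-3.4,-5.1,0],[-3.4,-5.1,0],[-3.4,-5.1,0],[-3.4,-5.1,0],[-3.4,-5.1,0],[-3.4,-5.1,0],[-3.4,-5.1,0],[0,0,6.9],[0,0,6.9]],"delta_pos":[[-8,10,3],[-8,10,3],[-8,10,0],[-8,10,0],[-8,10,0],[-8,10,0],[-8,10,0],[-8,10,0],[0,10,0],[0,10,0]],"grip":[50,50,50,50,50,50,50,50,50,50]}'
python3 -m jog '{"rot":[[0,0,6.9],[0,0,6.9],[0,0,6.9],[0,0,6.9],[0,0,6.9],[0,0,6.9],[0,0,6.9],[0,0,6.9],[0,0,6.9],[0,0,6.9]],"delta_pos":[[0,0,0],[0,0,0],[0,0,0],[0,0,0],[0,0,0],[0,0,0],[0,0,0],[0,0,0],[0,0,0],[0,0,0]],"grip":[50,50,50,50,50,50,50,50,50,50]}'
python3 -m jog '{"rot":[[0,0,6.9],[0,0,6.9],[0,0,6.9],[0,0,6.9],[0,0,6.9],[0,0,6.9],[0,0,6.9],[0,0,6.9],[0,0,6.9],[0,0,6.9]],"delta_pos":[[0,0,0],[0,0,0],[0,0,0],[0,0,0],[0,0,0],[0,0,0],[0,0,0],[0,0,0],[0,0,0],[0,0,0]],"grip":[50,50,50,50,50,50,50,50,50,50]}'
python3 - <<'E'
from st import *
p,R=tcp(G0,axes(Y0),PHI,1)
step(p-.06*R[:,2],R)
print(r.sense()["joints"].round(1),r.sense()["ee_rot"].round(2))
E
```

```text
time_s: 18.53
tcp_pos: [0.5049, -0.1004, 0.1754]
ee_rot: [[-0.316, -0.949, -0.011], [-0.949, 0.316, 0.005], [-0.001, 0.012, -1.0]]
wrist_force: [0.8, 1.0, 0.1]
gripper_width: 0.504
time_s: 19.37
tcp_pos: [0.508, -0.1013, 0.1753]
ee_rot: [[0.772, -0.636, -0.01], [-0.636, -0.772, -0.005], [-0.005, 0.01, -1.0]]
wrist_force: [0.7, -0.5, -0.5]
gripper_width: 0.499
time_s: 20.2
tcp_pos: [0.508, -0.1013, 0.1753]
ee_rot: [[0.87, 0.492, -0.001], [0.492, -0.87, -0.009], [-0.005, 0.007, -1.0]]
wrist_force: [0.2, 0.7, -0.2]
gripper_width: 0.505
delta [ -1.6 -12.8 -92.2] rot [-24.   18.8  45.3] rows>= 8.0 target [ 0.5065 -0.1141  0.0831]
[  7.   14.  -18.6   0.6 -57.6 112.2] [[ 0.87  0.49 -0.  ]
 [ 0.49 -0.87 -0.01]
 [-0.01  0.01 -1.  ]]
```

```bash
python3 -m jog '{"rot":[[-2.7,2.1,5],[-2.7,2.1,5],[-2.7,2.1,5],[-2.7,2.1,5],[-2.7,2.1,5],[-2.7,2.1,5],[-2.7,2.1,5],[-2.7,2.1,5],[-2.6,2.1,5.1],[0,0,0]],"delta_pos":[[0,-1,-5],[0,-1,-5],[0,-1,-5],[0,-1,-8],[0,-1,-10],[0,-1,-10],[0,-2,-12],[-1,-2,-12],[-1,-2,-10],[0,-1,-10]],"grip":[50,50,50,50,50,50,50,50,50,50]}'
python3 - <<'E'
from st import *
p,R=tcp(G0,axes(Y0),PHI,1)
step(p,R);print(r.sense()["joints"].round(1))
c=cap("top");s=cap("side")
for th in(50,56): 
  u,v=[int(k) for k in proj(s,G0)]
  print(handle(s,(u-20,v-30,u+15,v+12),.045,th))
E
```

```text
time_s: 21.03
tcp_pos: [0.505, -0.1141, 0.0872]
ee_rot: [[0.212, 0.969, -0.124], [0.837, -0.245, -0.489], [-0.505, 0.0, -0.863]]
wrist_force: [-0.8, 0.5, -0.8]
gripper_width: 0.5
delta [ -5.8 -29.1 -56. ] rot [ 0.3 -0.1  0.2] rows>= 1.6 target [ 0.4992 -0.1432  0.0311]
[ 18.2  25.  -34.4  32.4 -52.7 122.7]
((511.7632751464844, -92.46220397949219), (169.91737365722656, 22.34632682800293), 63.26795196533203)
((513.45947265625, -95.46234893798828), (173.23793029785156, 32.58747100830078), 69.13679504394531)
```

```bash
python3 -m jog '{"rot":[[0,0,0],[0,0,0],[0,0,0],[0,0,0],[0,0,0],[0,0,0],[0,0,0]],"delta_pos":[[-1,-5,-10],[-1,-7,-13],[-1,-7,-13],[-1,-5,-10],[-1,-3,-6],[-1,-2,-4],[0,0,0]],"grip":[50,50,50,50,50,50,50]}'
python3 -m jog '{"rot":[[0,0,0],[0,0,0],[0,0,0],[0,0,0],[0,0,0],[0,0,0],[0,0,0],[0,0,0],[0,0,0]],"delta_pos":[[0,0,0],[0,0,0],[0,0,0],[0,0,0],[0,0,0],[0,0,0],[0,0,0],[0,0,0],[0,0,0]],"grip":[0,0,0,0,0,0,0,0,0]}'
```

```text
time_s: 21.72
tcp_pos: [0.5009, -0.1439, 0.0333]
ee_rot: [[0.221, 0.968, -0.121], [0.837, -0.252, -0.486], [-0.5, 0.006, -0.866]]
wrist_force: [-0.4, 0.3, 0.3]
gripper_width: 0.501
time_s: 22.47
tcp_pos: [0.5015, -0.143, 0.0336]
ee_rot: [[0.219, 0.968, -0.119], [0.838, -0.249, -0.486], [-0.5, 0.006, -0.866]]
wrist_force: [0.2, 1.9, 1.8]
gripper_width: 0.229
```

Held across the 20 mm width (0.229 → 19.9 mm) with the lean kept. Lift level and turn towards the board.

```bash
sed -i 's/^GX,DEP=.*/GX,DEP=-.0145,.0132/' kin.py; python3 -m jog '{"rot":[[0,0,0],[0,0,0],[0,0,0],[0,0,0],[0,0,0],[0,0,0]],"delta_pos":[[0,0,5],[0,0,12],[0,0,15],[0,0,15],[0,0,13],[0,0,0]],"grip":[0,0,0,0,0,0]}'
python3 -m jog '{"rot":[[0,0,-6.8],[0,0,-6.8],[0,0,-6.8],[0,0,-6.8],[0,0,-6.8],[0,0,-6.8],[0,0,-6.8],[0,0,-6.8],[0,0,-6.8],[0,0,-6.8]],"delta_pos":[[0,-6,0],[0,-6,0],[0,-6,0],[0,-6,0],[0,-6,0],[0,-6,0],[0,-6,0],[0,-6,0],[0,-6,0],[0,-6,0]],"grip":[0,0,0,0,0,0,0,0,0,0]}'
python3 -m jog '{"rot":[[0,0,-6.8],[0,0,-6.8],[0,0,-6.8],[0,0,-6.8],[0,0,-6.8],[0,0,-6.8],[0,0,-6.8],[0,0,-6.8],[0,0,-6.8],[0,0,-6.8]],"delta_pos":[[0,0,0],[0,0,0],[0,0,0],[0,0,0],[0,0,0],[0,0,0],[0,0,0],[0,0,0],[0,0,0],[0,0,0]],"grip":[0,0,0,0,0,0,0,0,0,0]}'
python3 - <<'E'
from st import *
A=axes(YB);G=Gtip(Bc-.075*ub+[0,0,.035],A);step(*tcp(G,A,PHI,1));print(r.sense()["joints"].round(1),G)
E
```

```text
time_s: 22.97
tcp_pos: [0.5026, -0.1428, 0.0953]
ee_rot: [[0.221, 0.968, -0.116], [0.838, -0.249, -0.485], [-0.498, 0.01, -0.867]]
wrist_force: [0.9, 0.8, -1.9]
gripper_width: 0.227
time_s: 23.8
tcp_pos: [0.5011, -0.2033, 0.0919]
ee_rot: [[0.859, 0.125, -0.497], [0.106, -0.992, -0.067], [-0.502, 0.005, -0.865]]
wrist_force: [0.2, 0.3, -1.1]
gripper_width: 0.226
time_s: 24.63
tcp_pos: [0.5009, -0.2035, 0.0919]
ee_rot: [[0.418, -0.873, -0.25], [-0.757, -0.487, 0.435], [-0.502, 0.008, -0.865]]
wrist_force: [-0.4, -0.1, -1.3]
gripper_width: 0.23
delta [ 18.4  13.1 -38.4] rot [ -0.   -0.5 -34.6] rows>= 5.1 target [ 0.5193 -0.1904  0.0536]
[-17.3  34.6   3.2 -20.1 -82.1  53.3] [ 0.52004331 -0.18256543  0.065     ]
```

```bash
python3 -m jog '{"rot":[[0,0,-5.8],[0,0,-5.8],[0,0,-5.8],[0,0,-5.8],[0,0,-5.8],[0,0,-5.6],[0,0,0],[0,0,0]],"delta_pos":[[3,2,-3],[3,2,-5],[3,2,-6],[3,2,-8],[3,2,-8],[3,3,-8],[0,0,0],[0,0,0]],"grip":[0,0,0,0,0,0,0,0]}'
python3 - <<'E'
from st import *
A=axes(YB);s=r.sense();R=s["ee_rot"];G=s["tcp_pos"]-.0132*R[:,2];y=R[:,1]
ph=np.radians(30);z=-(R[:,2]*np.cos(ph)+R[:,0]*np.sin(ph)*1);x=np.cross(y,z)
if x@ub<0: z=-(R[:,2]*np.cos(ph)-R[:,0]*np.sin(ph));x=np.cross(y,z)
print("x",x,"z",z);G=G+.0145*x;tip=G+.128*x-.03*z;print("tip",tip,"yaw",np.degrees(np.arctan2(x[1],x[0])))
step(*tcp(Gtip(Bc-.075*ub+[0,0,.035],A),A,PHI,1))
a=[]
for n in("top","side"):
    c=cap(n);u,v=[int(k) for k in proj(c,tip)];w=60
    f=c["frame"][v-w:v+w,u-w:u+w,::-1];f=cv2.resize(f,None,fx=3.3,fy=3.3,interpolation=2)
    for q in(tip+.035*y,tip-.035*y,tip-.085*x+.035*y,tip-.085*x-.035*y):
        e=(proj(c,q)-[u-w,v-w])*3.3;cv2.circle(f,tuple(int(k) for k in e),3,(0,0,255),1)
    a.append(f)
cv2.imwrite("pics/al.png",np.hstack(a))
E
```

```text
time_s: 25.3
tcp_pos: [0.518, -0.1904, 0.0545]
ee_rot: [[-0.079, -0.996, 0.036], [-0.862, 0.086, 0.499], [-0.501, 0.008, -0.866]]
wrist_force: [0.6, -0.6, -2.1]
gripper_width: 0.228
x [8.63266047e-02 9.96266608e-01 7.50945908e-04] z [ 0.00827989 -0.00147119  0.99996464]
tip [ 0.52956922 -0.0549855   0.03602046] yaw 85.04768444641087
delta [ 1.3 -0.  -0.9] rot [-0.1 -0.5 -0.5] rows>= 0.1 target [ 0.5193 -0.1904  0.0536]
```

View pics/al.png

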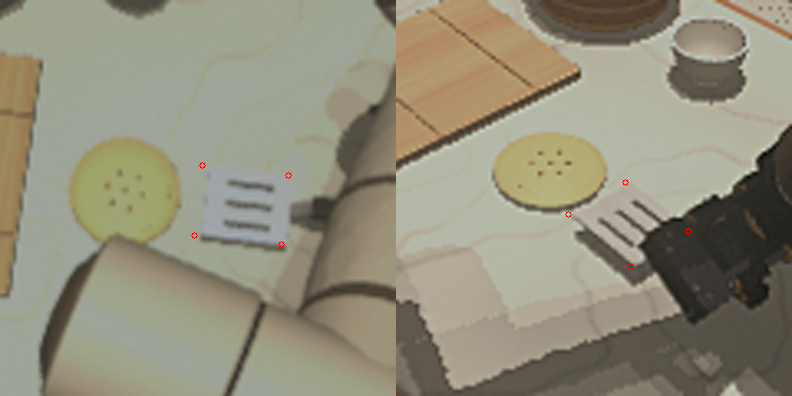

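The overlay shows the blade level and aligned with the biscuit: its axis through top (206,202) reaches the biscuit at (124,191), and its centre is at (124,193). The tip sits 6 mm shorter than my model, so I correct GX. Then lower onto the marble and push.

```bash
sed -i 's/^GX,DEP=.*/GX,DEP=-.0085,.0132/' kin.py
cat >> st.py <<'E'
BO=np.array([.5605,.2178]);UX=np.array([ub[1],-ub[0]])
def bis(n="top"):
    c=cap(n);u,v=[int(k) for k in proj(c,(E+Bc)/2)];h=cv2.cvtColor(c["frame"],cv2.COLOR_RGB2HSV)
    m=cv2.inRange(h,(22,78,90),(40,255,255));z=np.zeros_like(m);z[max(v-70,0):v+70,u-75:u+75]=m[max(v-70,0):v+70,u-75:u+75]
    z=cv2.morphologyEx(z,cv2.MORPH_OPEN,np.ones((3,3)));q=max(cv2.findContours(z,0,1)[0],key=cv2.contourArea)
    P=np.array([onz(c,a,b,.023)[:2] for a,b in q[:,0]],np.float32);(x,y),rad=cv2.minEnclosingCircle(P)
    d=np.array([x,y])-BO;print(n,"biscuit",round(x,4),round(y,4),"rad",round(rad,4),"board x,y",(d@UX).round(4),(d@ub[:2]).round(4))
def now(th=0):
    s=r.sense();A=axes(YB,th);p,R=tcp(np.zeros(3),A,PHI,1);G=s["tcp_pos"]-p;tip=G+.128*A[:,0]-.03*A[:,2]
    print("tip",tip.round(4),"to edge along u",((E-tip)@ub).round(4),"lat",((tip-E)[:2]@UX).round(4),"F",s["wrist_force"].round(1),"w",round(s["gripper_width"],3))
E
python3 -m jog '{"rot":[[0,0,0],[0,0,0],[0,0,0],[0,0,0],[0,0,0],[0,0,0],[0,0,0]],"delta_pos":[[0,0,-5],[0,0,-6],[0,0,-5],[0,0,-3],[0,0,-1],[0,0,0],[0,0,0]],"grip":[0,0,0,0,0,0,0]}'
python3 -c "
from st import *
now();bis();bis('side')"
```

```text
time_s: 25.98
tcp_pos: [0.5192, -0.1903, 0.0353]
ee_rot: [[-0.079, -0.996, 0.039], [-0.862, 0.088, 0.499], [-0.5, 0.006, -0.866]]
wrist_force: [-0.1, 0.6, -1.6]
gripper_width: 0.226
tip [ 0.5317 -0.061   0.0167] to edge along u 0.1803 lat -0.002 F [-0.1  0.6 -1.6] w 0.226
top biscuit 0.5393 0.0192 rad 0.0538 board x,y -0.0021 -0.1997
side biscuit 0.5388 0.0193 rad 0.0545 board x,y -0.0026 -0.1997
```

```bash
python3 -m jog '{"rot":[[0,0,0],[0,0,0],[0,0,0],[0,0,0],[0,0,0],[0,0,0],[0,0,0],[0,0,0],[0,0,0],[0,0,0]],"delta_pos":[[0,0,-1],[0.6,5,0],[0.6,6,0],[0.7,7,0],[0.7,7,0],[0.7,7,0],[0.7,7,0],[0.7,7,0],[0.7,7,0],[0.7,7,0]],"grip":[0,0,0,0,0,0,0,0,0,0]}'
python3 -m jog '{"rot":[[0,0,0],[0,0,0],[0,0,0],[0,0,0]],"delta_pos":[[0.6,6,0],[0.5,5,0],[0.4,4,0],[0,0,0]],"grip":[0,0,0,0]}'
python3 -c "
from st import *
now();bis();bis('side')"
```

```text
time_s: 26.92
tcp_pos: [0.5254, -0.1295, 0.0344]
ee_rot: [[-0.079, -0.996, 0.039], [-0.862, 0.088, 0.499], [-0.5, 0.006, -0.866]]
wrist_force: [1.1, -1.0, -1.0]
gripper_width: 0.229
time_s: 27.25
tcp_pos: [0.5268, -0.1143, 0.0344]
ee_rot: [[-0.079, -0.996, 0.039], [-0.862, 0.087, 0.5], [-0.501, 0.006, -0.865]]
wrist_force: [-0.8, 0.1, -2.0]
gripper_width: 0.228
tip [0.5392 0.015  0.0158] to edge along u 0.1039 lat -0.0018 F [-0.8  0.1 -2. ] w 0.228
top biscuit 0.5452 0.0649 rad 0.0545 board x,y -0.0006 -0.1536
side biscuit 0.5451 0.0642 rad 0.0546 board x,y -0.0006 -0.1544
```

```bash
python3 -m jog '{"rot":[[0,0,0],[0,0,0],[0,0,0],[0,0,0],[0,0,0],[0,0,0],[0,0,0],[0,0,0],[0,0,0],[0,0,0]],"delta_pos":[[0.4,4,0],[0.5,5,0],[0.5,5,0],[0.5,5,0],[0.5,5,0],[0.5,5,0],[0.5,5,0],[0.5,5,0],[0.3,3,0],[0,0,0]],"grip":[0,0,0,0,0,0,0,0,0,0]}'
python3 -c "
from st import *
now();bis();bis('side')"
```

```text
time_s: 28.18
tcp_pos: [0.531, -0.0723, 0.0344]
ee_rot: [[-0.079, -0.996, 0.039], [-0.862, 0.087, 0.5], [-0.501, 0.006, -0.865]]
wrist_force: [1.0, 0.2, -1.6]
gripper_width: 0.23
tip [0.5434 0.057  0.0159] to edge along u 0.0617 lat -0.0017 F [ 1.   0.2 -1.6] w 0.23
top biscuit 0.5443 0.064 rad 0.0544 board x,y -0.0014 -0.1546
side biscuit 0.5459 0.0667 rad 0.0538 board x,y -0.0 -0.1518
```

```bash
python3 -m jog '{"rot":[[0,0,0],[0,0,0],[0,0,0],[0,0,0],[0,0,0],[0,0,0],[0,0,0],[0,0,0]],"delta_pos":[[0.4,4,0],[0.5,5,0],[0.5,5,0],[0.5,5,0],[0.4,4,0],[0.3,3,0],[0.2,2,0],[0,0,0]],"grip":[0,0,0,0,0,0,0,0]}'
python3 -c "
from st import *
now();bis();bis('side')
s=cap('side');save(s,'ins.png',(150,90,300,200),4)
for th in range(0,121,10):
    t=np.radians(th);A=axes(YB,th);d=.034
    tip=E-.0017*np.r_[UX,0]*0-d*ub*np.cos(t)+np.array([0,0,.016+d*np.sin(t)])
    p,R=tcp(Gtip(tip,A),A,PHI,1);
    if th==0: p0=p
    print(th,(1000*(p-p0)).round(1)); p0=p
"
```

```text
time_s: 28.95
tcp_pos: [0.5339, -0.0447, 0.0345]
ee_rot: [[-0.079, -0.996, 0.039], [-0.862, 0.088, 0.499], [-0.501, 0.006, -0.866]]
wrist_force: [-0.7, -2.0, -1.7]
gripper_width: 0.224
tip [0.5463 0.0846 0.0159] to edge along u 0.034 lat -0.0014 F [-0.7 -2.  -1.7] w 0.224
top biscuit 0.5451 0.0648 rad 0.0547 board x,y -0.0007 -0.1537
side biscuit 0.5483 0.0685 rad 0.0546 board x,y 0.0022 -0.1497
0 [0. 0. 0.]
10 [ 0.5  5.7 28.2]
20 [ 1.  10.5 26.8]
30 [ 1.4 14.9 24.5]
40 [ 1.8 19.  21.5]
50 [ 2.2 22.4 17.9]
60 [ 2.4 25.1 13.7]
70 [ 2.6 27.1  9.1]
80 [ 2.7 28.3  4.3]
90 [ 2.8 28.6 -0.7]
100 [ 2.7 28.  -5.7]
110 [  2.6  26.6 -10.5]
120 [  2.4  24.4 -15. ]
```

The biscuit is held at the edge (board y −0.154) with the blade about 75 mm under it and level. Now flip: handle up, pivoting about the board's edge.

```bash
python3 -m jog '{"rot":[[-5,0.5,0],[-5,0.5,0],[-5,0.5,0],[-5,0.5,0],[-5,0.5,0],[-5,0.5,0],[-5,0.5,0],[-5,0.5,0],[-5,0.5,0],[-5,0.5,0]],"delta_pos":[[0.2,2.6,14.2],[0.3,3.1,14],[0.5,5,13.6],[0.5,5.5,13.2],[0.7,7.2,12.5],[0.7,7.7,12],[0.9,9.2,11],[0.9,9.8,10.5],[1,11,9.3],[1.1,11.4,8.6]],"grip":[0,0,0,0,0,0,0,0,0,0]}'
python3 -c "
from st import *
s=r.sense();A=axes(YB,50);p,R=tcp(Gtip(E-.034*ub*np.cos(np.radians(50))+np.array([0,0,.016+.034*np.sin(np.radians(50))]),A),A,PHI,1)
step(p,R);print(s['joints'].round(0))
for n in('top','side'): bis(n)
"
```

```text
time_s: 29.93
tcp_pos: [0.5394, 0.0274, 0.1542]
ee_rot: [[-0.087, -0.995, -0.047], [-0.933, 0.098, -0.348], [0.35, 0.013, -0.936]]
wrist_force: [1.3, -2.4, -2.4]
gripper_width: 0.225
delta [ 2.9  0.2 -0.7] rot [ 0.4 -0.8  0.1] rows>= 0.1 target [0.5423 0.0276 0.1535]
[ 29.  21. -21.  19. -62. -45.]Traceback (most recent call last):
  File "<string>", line 5, in <module>
    for n in('top','side'): bis(n)
                            ~~~^^^
  File "st.py", line 11, in bis
    z=cv2.morphologyEx(z,cv2.MORPH_OPEN,np.ones((3,3)));q=max(cv2.findContours(z,0,1)[0],key=cv2.contourArea)
                                                          ~~~^^^^^^^^^^^^^^^^^^^^^^^^^^^^^^^^^^^^^^^^^^^^^^^^
ValueError: max() iterable argument is empty
```

```bash
python3 -c "
from st import *
for n in('side','top'):
    c=cap(n);h=cv2.cvtColor(c['frame'],cv2.COLOR_RGB2HSV)
    m=cv2.inRange(h,(22,78,70),(40,255,255));nb,l,st,ce=cv2.connectedComponentsWithStats(m)
    print(n,[(st[i].tolist()) for i in range(1,nb) if st[i][4]>30])
    print('E',proj(c,E+[0,0,.027]),'front rim/rear rim exp',[proj(c,E+[0,0,.02]+k*(-ub*np.cos(np.radians(50))+[0,0,np.sin(np.radians(50))])).round(0) for k in(0,.11)])
"
```

```text
side [[425, 256, 8, 8, 39], [409, 260, 7, 8, 41], [436, 271, 7, 7, 42], [419, 275, 8, 8, 46]]
E [237.08046856 170.39052984] front rim/rear rim exp [array([237., 172.]), array([250., 162.])]
top []
E [203.77996719 171.12966847] front rim/rear rim exp [array([204., 172.]), array([225., 169.])]
```

No pale face is visible and nothing has slid onto the board, which fits a biscuit tilted forward on the blade. Continuing to 100°.

```bash
python3 -m jog '{"rot":[[-5,0.5,0],[-5,0.5,0],[-5,0.5,0],[-5,0.5,0],[-5,0.5,0],[-5,0.5,0],[-5,0.5,0],[-5,0.5,0],[-5,0.5,0],[-5,0.5,0]],"delta_pos":[[1.2,12.3,7.3],[1.2,12.8,6.4],[1.3,13.4,5],[1.3,13.7,4.1],[1.3,14,2.7],[1.4,14.3,1.6],[1.4,14.3,0.3],[1.4,14.3,-1],[1.4,14.1,-2.2],[1.3,13.9,-3.5]],"grip":[0,0,0,0,0,0,0,0,0,0]}'
cat >> st.py <<'E'
def brown(n="side",show=True):
    c=cap(n);f=c["frame"].astype(int);u,v=[int(k) for k in proj(c,(.556,.17,.04))]
    print(n,"E",proj(c,E+[0,0,.027]).round(0)); 
    if show: print(c["frame"][v-36:v+44:5,u-48:u+48:6].tolist() and "\n".join(" ".join("%02x%02x%02x"%tuple(k) for k in row) for row in c["frame"][v-36:v+44:6,u-48:u+48:8]),u,v)
E
python3 -c "
from st import *
now(100);brown('side')"
```

```text
time_s: 30.92
tcp_pos: [0.5538, 0.1644, 0.1735]
ee_rot: [[-0.026, -0.994, -0.107], [-0.333, 0.11, -0.937], [0.943, 0.011, -0.334]]
wrist_force: [0.3, 0.4, -1.1]
gripper_width: 0.227
tip [0.5499 0.1238 0.0488] to edge along u -0.0054 lat -0.0016 F [ 0.3  0.4 -1.1] w 0.227
side E [237. 170.]
989085 2c2722 9e968b 74523d 999987 26231d 29251d abae9d abae9c 725134 9c8263 a08364
4e4840 3e3228 32271e aba694 aaa998 b7baa7 28231e abae9c acaf9c 544435 544030 aa916f
35281f 32271f 534d43 9e9584 acab99 abaa9a 2e2a24 a9875d aaa997 585348 523e2b 4f3b2c
776d5f 6a6356 565045 504a41 533f2d 9f7a57 bb8e64 605c56 ac825a 6b6457 54402c 45362a
aba593 9b9a88 675848 644e39 52402f 4f3f2f 615a52 615a51 a99169 aa8961 b9b4a2 4b463c
acad9d a8835f 957453 725740 624b38 5d4935 666057 5d574f 7f6d58 a98e66 a88760 aba996
39291e 937150 554433 5c4634 846449 66402b 655f56 3e3a33 615f57 aa8d66 4b3a2d acab9a
acac9a 917451 775c43 ac8f67 a68963 6f4431 635f56 605c53 714732 615b4b adb09d adb09e
acaf9e aeb09e af966c a98560 aa8964 564231 573b2d 7b5039 574739 adb0a0 adb0a1 acafa0
abae9d adb09f b0ae9d aa8864 aa8a64 ae8763 413c33 575146 b3b6a3 adb1a2 adb0a0 adb0a0
adafa0 adad9b adb0a1 aaad9c 46382b afb2a2 adb0a2 adb1a1 adb0a0 aeb0a1 adb0a0 adb1a1
adb0a1 adb0a0 adb0a0 adaf9c aeb1a1 adae9c adb0a1 aeb1a2 adb1a0 aeb1a0 adb09e aeb19f
aaa391 adb1a1 aeb0a1 aeb1a1 adb0a1 adb1a2 adb1a2 adb19f aeb1a0 adb09e adb09d ada795
adb09f adb0a0 aeb0a1 adb1a1 aeb1a2 adb1a2 aeb1a1 aeb1a1 aeb19f aeb19f aeaf9d aeaf9d 227 160
```

```bash
python3 -m jog '{"rot":[[-5,0.5,0],[-5,0.5,0],[-5,0.5,0],[-5,0.5,0],[0,0,0],[0,0,0]],"delta_pos":[[1.4,14,-4.7],[1.4,14,-5.5],[1.4,14,-6.5],[1.3,13,-7.5],[0,0,0],[0,0,0]],"grip":[0,0,0,0,0,0]}'
cat >> st.py <<'E'
def bm(n,z=.034):
    c=cap(n);f=c["frame"].astype(float);u,v=[int(k) for k in proj(c,(.556,.17,.03))]
    m=((f[...,1]/(f[...,0]+1)<.69)&(f[...,0]>70)).astype(np.uint8);k=np.zeros_like(m);k[max(0,v-60):v+60,u-60:u+60]=m[max(0,v-60):v+60,u-60:u+60]
    k=cv2.morphologyEx(k,cv2.MORPH_OPEN,np.ones((3,3)));cs=[q for q in cv2.findContours(k,0,1)[0] if cv2.contourArea(q)>40]
    for q in cs:
        P=np.array([onz(c,a,b,z)[:2] for a,b in q[:,0]],np.float32);(x,y),rad=cv2.minEnclosingCircle(P);d=np.array([x,y])-BO
        print(n,"brown",cv2.boundingRect(q),cv2.contourArea(q),"xy",round(x,3),round(y,3),"rad",round(rad,4),"board",(d@UX).round(3),(d@ub[:2]).round(3))
E
python3 -c "
from st import *
now(120);bm('side');bm('top')"
```

```text
time_s: 31.47
tcp_pos: [0.5593, 0.2185, 0.1486]
ee_rot: [[0.01, -0.994, -0.112], [0.007, 0.112, -0.994], [1.0, 0.009, 0.008]]
wrist_force: [0.0, 0.7, -0.2]
gripper_width: 0.226
tip [0.5515 0.1378 0.0454] to edge along u -0.0195 lat -0.0013 F [ 0.   0.7 -0.2] w 0.226
side brown (217, 159, 31, 16) 215.5 xy 0.553 0.142 rad 0.0544 board -0.001 -0.076
top brown (182, 155, 30, 32) 319.0 xy 0.552 0.145 rad 0.0537 board -0.002 -0.073
```

Both views now show one brown disc of radius 54 mm at board (−0.002, −0.075), so it has flipped and lies flat. It's only just inside the limit of −0.08, so I'll back the turner off and check.

```bash
python3 -m jog '{"rot":[[0,0,0],[0,0,0],[0,0,0],[6.8,-0.7,0],[6.8,-0.7,0],[6.8,-0.7,0],[6.8,-0.7,0],[6.8,-0.7,0],[6.8,-0.7,0],[6.8,-0.7,0]],"delta_pos":[[0,-5,12],[-1,-15,20],[-2,-20,20],[-3,-30,5],[-3,-35,0],[-3,-35,0],[-3,-35,0],[-3,-35,0],[-3,-30,-5],[-2,-20,-5]],"grip":[0,0,0,0,0,0,0,0,0,0]}'
python3 -c "
from st import *
A=axes(YB);tip=E-.10*ub+[0,0,.07];step(*tcp(Gtip(tip,A),A,PHI,1));print(r.sense()['joints'].round(0))
bm('side');bm('top')"
```

```text
time_s: 32.4
tcp_pos: [0.5338, -0.044, 0.1988]
ee_rot: [[-0.072, -0.994, -0.077], [-0.736, 0.105, -0.669], [0.673, 0.008, -0.74]]
wrist_force: [0.1, -0.6, -1.1]
gripper_width: 0.223
delta [  -4.8  -66.5 -110.2] rot [71.9 -7.7  0.1] rows>= 10.6 target [ 0.529  -0.1105  0.0886]
[ 29.  23. -26.  35. -73. -55.]
side brown (230, 156, 18, 12) 95.0 xy 0.581 0.145 rad 0.0436 board 0.028 -0.07
side brown (167, 102, 30, 14) 181.0 xy 0.663 0.594 rad 0.0758 board 0.066 0.384
top brown (179, 157, 30, 13) 165.0 xy 0.567 0.152 rad 0.0481 board 0.013 -0.065
```

```bash
python3 -m jog '{"rot":[[6.6,-0.7,0],[6.6,-0.7,0],[6.6,-0.7,0],[6.6,-0.7,0],[6.6,-0.7,0],[6.6,-0.7,0],[6.6,-0.7,0],[6.6,-0.7,0],[6.6,-0.7,0],[6.6,-0.7,0]],"delta_pos":[[0,-10,-5],[0,-10,-5],[-1,-8,-8],[-1,-8,-10],[-1,-6,-12],[-1,-6,-14],[-1,-6,-14],[0,-5,-14],[0,-5,-14],[0,-2,-14]],"grip":[0,0,0,0,0,0,0,0,0,0]}'
python3 -m jog '{"rot":[[5.9,-0.7,0],[0,0,0],[0,0,0]],"delta_pos":[[0,0,0],[0,0,0],[0,0,0]],"grip":[0,0,0]}'
python3 -c "
from st import *
A=axes(YB);tip=E-.10*ub+[0,0,.0325];step(*tcp(Gtip(tip,A),A,PHI,1));now()
bm('side');bm('top')
a=[]
for n in('top','side'):
    c=cap(n);u,v=[int(k) for k in proj(c,E)];w=60
    a.append(cv2.resize(c['frame'][v-w:v+w,u-w:u+w,::-1],None,fx=3.3,fy=3.3,interpolation=2))
cv2.imwrite('pics/fl.png',np.hstack(a))"
```

```text
time_s: 33.33
tcp_pos: [0.5311, -0.1069, 0.0889]
ee_rot: [[-0.084, -0.996, 0.041], [-0.91, 0.094, 0.404], [-0.406, -0.003, -0.914]]
wrist_force: [-1.1, 0.0, -1.8]
gripper_width: 0.226
time_s: 33.58
tcp_pos: [0.5302, -0.1086, 0.0868]
ee_rot: [[-0.086, -0.995, 0.048], [-0.866, 0.098, 0.49], [-0.493, 0.0, -0.87]]
wrist_force: [0.3, 1.0, -1.1]
gripper_width: 0.226
delta [ -1.2  -2.  -35.7] rot [ 0.5 -0.1  0.1] rows>= 0.9 target [ 0.529  -0.1105  0.0511]
tip [0.5426 0.0207 0.0682] to edge along u 0.0979 lat 0.001 F [ 0.3  1.  -1.1] w 0.226
side brown (217, 156, 31, 19) 447.0 xy 0.552 0.145 rad 0.0548 board -0.001 -0.073
side brown (171, 102, 15, 10) 59.0 xy 0.657 0.619 rad 0.0477 board 0.058 0.409
top brown (179, 155, 33, 32) 799.5 xy 0.552 0.145 rad 0.0537 board -0.002 -0.073
```

View pics/fl.png

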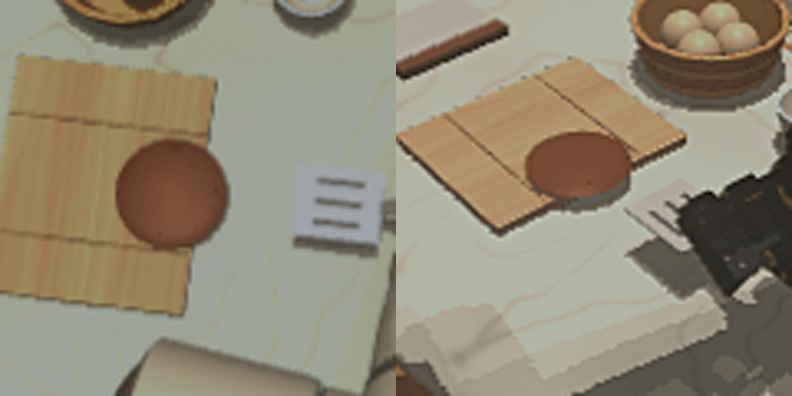

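The last picture shows the biscuit brown side up and flat on the board at top (172,193), about 26 mm in from the edge (limit 20 mm), x centred. Both views agree within 1 mm. A nudge would risk wedging under its overhang, so I leave it and lay the turner down.

```bash
python3 -m jog '{"rot":[[0.5,0,0],[0,0,0],[0,0,0],[0,0,0],[0,0,0],[0,0,0],[0,0,0],[0,0,0],[0,0,0],[0,0,0]],"delta_pos":[[-1,-10,0],[-1,-10,-5],[-1,-10,-10],[0,0,-10],[0,0,-10],[0,0,-8],[0,0,-5],[0,0,-3],[0,0,0],[0,0,0]],"grip":[0,0,0,0,0,0,0,0,0,0]}'
python3 -c "
from st import *
now()"
```

```text
time_s: 34.62
tcp_pos: [0.5282, -0.1363, 0.0359]
ee_rot: [[-0.082, -0.996, 0.047], [-0.861, 0.094, 0.5], [-0.502, 0.0, -0.865]]
wrist_force: [-0.5, 1.0, -0.6]
gripper_width: 0.232
tip [ 0.5407 -0.007   0.0173] to edge along u 0.1257 lat 0.0017 F [-0.5  1.  -0.6] w 0.232
```

```bash
python3 -m jog '{"rot":[[0,0,0],[0,0,0],[0,0,0],[0,0,0]],"delta_pos":[[0,0,-1],[0,0,-1],[0,0,0],[0,0,0]],"grip":[0,0,0,0]}'
python3 -m jog '{"rot":[[0,0,0],[0,0,0],[0,0,0],[0,0,0],[0,0,0],[0,0,0],[0,0,0],[0,0,0],[0,0,0]],"delta_pos":[[0,0,0],[0,0,0],[0,0,0],[0,0,0],[0,0,0],[0,0,0],[0,0,0],[0,0,0],[0,0,0]],"grip":[55,55,55,55,55,55,55,55,55]}'
python3 -m jog '{"rot":[[0,0,0],[0,0,0],[0,0,0],[0,0,0],[0,0,0],[0,0,0],[0,0,0],[0,0,0],[0,0,0],[0,0,0]],"delta_pos":[[0,-3,6],[0,-6,10],[-1,-8,14],[-1,-10,17],[-1,-12,20],[-1,-12,20],[-1,-12,20],[0,-10,20],[0,0,0],[0,0,0]],"grip":[55,55,55,55,55,55,55,55,55,55]}'
python3 -c "
from st import *
bm('side');bm('top')
s=cap('side');t=cap('top')
A=axes(YB);tip=np.array([.5407,-.007,.015]);G=Gtip(tip,A)
u,v=[int(k) for k in proj(s,G)]
for th in(50,58): print(handle(s,(u-30,v-25,u+22,v+25),.045,th))
u,v=[int(k) for k in proj(t,G)]
for th in(50,58): print(handle(t,(u-15,v-22,u+32,v+22),.045,th))
print('expected G',G,'handle centre',G-.022*A[:,0],r.sense()['wrist_force'],r.sense()['gripper_width'])
print([proj(c,tip-.04*A[:,0]+[0,0,.003]).round(0) for c in(t,s)],[c['frame'][tuple(proj(c,tip-.012*A[:,0]+[0,0,.003]).round(0).astype(int)[::-1])] for c in(t,s)])"
```

```text
time_s: 34.95
tcp_pos: [0.5285, -0.1367, 0.0344]
ee_rot: [[-0.081, -0.996, 0.048], [-0.861, 0.094, 0.499], [-0.501, -0.001, -0.865]]
wrist_force: [0.2, -0.8, 1.9]
gripper_width: 0.229
time_s: 35.7
tcp_pos: [0.5283, -0.1366, 0.0338]
ee_rot: [[-0.082, -0.996, 0.047], [-0.861, 0.095, 0.499], [-0.501, 0.0, -0.865]]
wrist_force: [-0.2, 0.2, 0.3]
gripper_width: 0.547
time_s: 36.53
tcp_pos: [0.5239, -0.2108, 0.1629]
ee_rot: [[-0.081, -0.995, 0.051], [-0.862, 0.096, 0.497], [-0.5, -0.004, -0.866]]
wrist_force: [0.1, 0.6, 0.1]
gripper_width: 0.553
side brown (217, 156, 31, 19) 442.0 xy 0.552 0.147 rad 0.054 board -0.001 -0.071
top brown (179, 155, 33, 32) 797.5 xy 0.552 0.146 rad 0.0542 board -0.001 -0.073
((605.8308715820312, -121.53421020507812), (113.30294036865234, 21.569740295410156), 66.2161865234375)
((527.100341796875, -152.19515991210938), (101.62032318115234, 27.480548858642578), 84.63233947753906)
((581.1792602539062, -230.7364044189453), (0.0, 0.0), 0.0)
((521.99267578125, -179.015869140625), (16.31831169128418, 38.902034759521484), 1.689379096031189)
expected G [ 0.52843174 -0.13441071  0.045     ] handle centre [ 0.52632314 -0.15630943  0.045     ] [-0.62048703  0.27594911 -0.34322971] 0.5530560883766793
[array([255., 177.]), array([270., 198.])] [array([158, 163, 168], dtype=uint8), array([181, 172, 160], dtype=uint8)]
```

```bash
python3 -m jog '{"rot":[[0,0,0],[0,0,0],[0,0,0]],"delta_pos":[[0,-10,15],[0,0,0],[0,0,0]],"grip":[55,55,55]}'
python3 -c "
from station import finish_job
print(finish_job())"
```

```text
time_s: 36.98
tcp_pos: [0.5235, -0.2195, 0.1756]
ee_rot: [[-0.082, -0.995, 0.048], [-0.861, 0.095, 0.499], [-0.501, -0.0, -0.865]]
wrist_force: [0.0, 0.9, 0.4]
gripper_width: 0.553
the job is handed in; nothing more can be done
None
```

I handed the job in at about 37 s, and by my last checks everything is where it should be; no verdict was reported. I took the turner out of the stand, laid it flat from a 45° tilt, took it again by the handle with the blade level, and slid the biscuit to the board's edge. There I flipped it over the edge, then laid the turner flat on the marble and let go.

**Last checks**
- **Biscuit:** brown side up and flat, with a disc radius of about 54 mm in both views. Its centre is at board x −0.001 m. Board y is −0.071 m (side) and −0.073 m (top), so it is about 27 mm in from the edge against the required 20 mm. I left it rather than nudge it, because the blade could have wedged under its overhang.
- **Turner:** in the side view the handle lies at the height, place and angle expected for lying flat on the marble. The jaws read open (0.55) and the tool had backed off about 150 mm.
- **Bystanders:** I did not measure them again after the start. The arm's paths stayed clear of them, and only the board-side ones appear in the last picture, where nothing looked disturbed.

**What disagreed**
- **First two grasps missed:** the true fingertips sit about at the reported TCP, not 25 mm ahead as stated, so the fingers closed above the handle. I corrected this from the pictures.
- **Turner handle:** the final check from the top camera failed because the arm hid the handle, so that check rests on the side view alone.

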